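# Scoop drying capsules from the bulk bin into the dispensing tub

### The job

Clear every carton off the bulk bin and the tub first, laying it flat in the shallow steel tray. Then use the scoop to carry all the drying capsules from the bin to the clear tub - the gripper itself must not touch a capsule - and finally stand the scoop back on its blue mat. Leave the syrup bottle, the pot and the stapler alone.

Things in the scene. Friction and masses are not known exactly. Their poses are not given: they have to be found in the camera images.
- bin: fixed grey open bulk bin, 280 (x) x 124 (y), side walls 60 high, walls and floor 5 thick; origin at the centre of its underside. At its -x end a full-width 25-degree ramp comes down from the low 50-high end at x = -135 to the floor at x = -40; then flat floor to the 90-high upright +x end wall (inner face x = +135). A scoop can slide down the ramp and along to the end wall; pieces there ride over its lip
- tub: fixed clear plastic open tub, 146 x 146 x 80 high, walls and floor 5 thick; origin at the centre of its underside
- tray: fixed shallow steel tray, 270 (x) x 230 (y), rim 12 high, walls and floor 5 thick; origin at the centre of its underside. Three cartons fit side by side with their long (y) axes along the tray's y, e.g. at x = -83, 0 and +83
- mat: fixed blue mat, 150 (x) x 130 (y) x 4 thick, the scoop's place; origin at the centre of its underside
- scoop: loose aluminium hand scoop, 0.12 to 0.2 kg, flat-bottomed, 100 (x) x 98 (y), open mouth towards its +x; origin at the centre of its underside. Floor (1.6 at the lip) and side walls 3 thick, side walls 42 high, back wall 48 high. A black grip bar, 20 wide (y) x 16 thick, rises from the back, leaning backwards (to -x) 30 degrees from vertical, to 103 high
- scoop_grip (a point): point on the middle of the scoop's grip bar to hold, 75 along the bar, at x = -82, z = 77 in the scoop's frame; the bar runs on 30 beyond it
- scoop_lip (a point): middle of the scoop's front lip, underside, at x = +50 in the scoop's frame
- carton0: one of two or three flat, full medicine cartons, white with a red band, 56 (x) x 190 (y) x 42 (z), 0.1 to 0.2 kg; origin at the centre of its underside. At the start it lies across the rims of the bin (carton0, carton1) or of the tub (carton2). Absent in some runs
- carton1: one of two or three flat, full medicine cartons, white with a red band, 56 (x) x 190 (y) x 42 (z), 0.1 to 0.2 kg; origin at the centre of its underside. At the start it lies across the rims of the bin (carton0, carton1) or of the tub (carton2). Absent in some runs
- carton2: one of two or three flat, full medicine cartons, white with a red band, 56 (x) x 190 (y) x 42 (z), 0.1 to 0.2 kg; origin at the centre of its underside. At the start it lies across the rims of the bin (carton0, carton1) or of the tub (carton2). Absent in some runs
- capsule0: one of four to eight loose white plastic drying capsules (a round-ended little drum, 44 long, 28 in diameter, 15 g); origin at its centre, x axis along its length. Smooth and slippery (friction about 0.25); it rolls. Absent in some runs
- capsule1: one of four to eight loose white plastic drying capsules (a round-ended little drum, 44 long, 28 in diameter, 15 g); origin at its centre, x axis along its length. Smooth and slippery (friction about 0.25); it rolls. Absent in some runs
- capsule2: one of four to eight loose white plastic drying capsules (a round-ended little drum, 44 long, 28 in diameter, 15 g); origin at its centre, x axis along its length. Smooth and slippery (friction about 0.25); it rolls. Absent in some runs
- capsule3: one of four to eight loose white plastic drying capsules (a round-ended little drum, 44 long, 28 in diameter, 15 g); origin at its centre, x axis along its length. Smooth and slippery (friction about 0.25); it rolls. Absent in some runs
- capsule4: one of four to eight loose white plastic drying capsules (a round-ended little drum, 44 long, 28 in diameter, 15 g); origin at its centre, x axis along its length. Smooth and slippery (friction about 0.25); it rolls. Absent in some runs
- capsule5: one of four to eight loose white plastic drying capsules (a round-ended little drum, 44 long, 28 in diameter, 15 g); origin at its centre, x axis along its length. Smooth and slippery (friction about 0.25); it rolls. Absent in some runs
- capsule6: one of four to eight loose white plastic drying capsules (a round-ended little drum, 44 long, 28 in diameter, 15 g); origin at its centre, x axis along its length. Smooth and slippery (friction about 0.25); it rolls. Absent in some runs
- capsule7: one of four to eight loose white plastic drying capsules (a round-ended little drum, 44 long, 28 in diameter, 15 g); origin at its centre, x axis along its length. Smooth and slippery (friction about 0.25); it rolls. Absent in some runs
- syrup: bystander: amber bottle, 60 in diameter, 150 high, loose; origin under its centre; leave alone
- pot: bystander: white plastic pot, 64 in diameter, 80 high, loose; origin under its centre; leave alone
- stapler: bystander: black stapler, 140 x 36 x 45 high, loose; origin under its centre; leave alone
There are look-alikes about, which are no part of the job. Leave any turquoise look-alike of the scoop alone.

How it is judged:
By the outcome, as a careful person would: the job done as asked, in the order asked, and still so for the second after the job is handed in, with the robot touching nothing.
Of capsule0, capsule1, capsule2, capsule3, capsule4, capsule5, capsule6, capsule7 only 4 to 8 are there at a start; the rules pass over those that are not, and their reading is None.
Of carton0, carton1, carton2 only 2 to 3 are there at a start; the rules pass over those that are not, and their reading is None.
At some moment in a run one of scoop, carton0, carton1 may be knocked a few centimetres aside while the robot is not near it.
It also fails if it takes over 210 s, if anything falls off the work surface, if the arm or the gripper's body presses on something with over 40 N, if the wrist force passes 120 N, or if a joint passes its speed limit or range.

### The arm

A 6-joint arm with a two-finger parallel gripper is mounted at the origin on the work surface. World frame = base frame: x ahead of the robot, y to its left, z up, the work surface at z = 0. Lengths are in m, angles in degrees, forces in N, time in s.
With the tool pointing down it reaches from about 0.3 to 0.75 m from the base axis. Payload 8.5 kg.
Tool frame: the origin (TCP) lies on the centre line of the jaws, within the pads' length; the fingertips stand 19 mm ahead of it and the grasp point (between the pads) is the TCP; z points along the fingers, x is the direction in which the jaws open and shut, and the axes are right-handed (so a half turn about z gives the same grasp; the last joint's range is limited). The gripper opens to 85 mm and grips with 20 to 120 N. Pads are 22 mm wide; open, the fingers measure 114 mm over their backs; the gripper's body (76 mm by 85 mm) begins 54 mm behind the grasp point. The pads swing forward as they close: fully open they stand 13 mm farther back than shut.
Start: joints at [-85.216, 21.807, 74.336, -0, 83.858, -12.336], TCP at [0.162, -0.526, 0.25] pointing down, gripper open.
Joint ranges: [-178.18, 178.18], [-50.72, 133.34], [12.68, 142.11], [-81.47, 261.47], [9.98, 163.14], [-165.26, 165.26]. Speed limits (degrees/s): [136.94, 136.94, 180, 180, 180, 180].

### API

Orientations are given as a 3x3 rotation matrix whose columns are the frame's x, y, z axes.
In Python, from rig import env, cams, order gives the robot as it stands.
- The arm moves only by the tool step_arm, never from a script. Its argument "steps" is a list of rows, each an object with "xyz": the shift along the tool's x, y, z normalised to -1 to 1, where 1 is 0.04 m, a list of three; "turn": the turn, a rotation vector about the tool's x, y, z normalised to -1 to 1, where 1 is 0.08 rad, a list of three; "gripper": the gripper command: -1 is shut, 1 is fully open, values between are in proportion. A call has 1 to 20 rows; each row shifts and turns the commanded pose from where the row before left it, along the tool's axes as they then stand; what a row does not reach is not made up. A row lasts 1/12 s, in which the tool goes at most 41.7 mm and 7.16 degrees, less where a joint would pass 70% of its speed; a pose out of reach is approached as far as the arm can. A call with a number of a shift or a turn outside -1 to 1 is refused whole. A call with a gripper value outside its range is refused whole. The fingers move at their own pace and stop on an object; "squeeze" is the grip in N (left out, the last holds). Time passes only in rows, so rows that do not move let the fingers close. It gives the time, the measured TCP pose, the force and the opening at its end, in the units of the state.
- env.observe(): the state, without advancing time (a new reading comes with each control period).
- cams.get_image(name): name is "scene" or "side" or "wrist"; returns (picture, depth): 420x560x3 uint8, red, green, blue; 420x560 float32, m along the optical axis (not along the pixel's ray), 0 where there is no reading.
- cams.camera_info(name): a dict with "fx", "fy", "cx", "cy" (pixels), "extrinsics" (4x4, takes a point from camera to world coordinates). Camera axes: x right, y down, z forward; pixel columns grow to the right and rows downward; lengths in m; the calibration is good to about 2 mm. A picture is of the moment at which its call begins: read the wrist's pose just before it. camera_info takes no time and is no camera call; for the wrist camera it gives the pose at the moment of the call.
- order.close_job(): hands the job in, once; it reports no verdict.
The state is a dict: "time_s": time; "q": joint angles; "qvel": joint speeds; "joint_efforts": joint torques, N m; "position": TCP position; "tool_rot": TCP orientation; "ft_force": force on the tool from outside, world axes, zero at the start; "wrist_torque": the same for the moment, N m; "grip_width": finger opening in m.
Only numpy, scipy, OpenCV 4.12 (cv2) and the standard library are available. Lean on these libraries where they do the work, as an engineer would, in place of code of your own. Each camera call takes 0.05 s, during which the arm holds its last target. There are 200 camera calls.

## Working session

There is one attempt and no reset: what is moved stays moved. The work goes in short steps, Python scripts to look and compute and a tool call to move; the robot and the scene stay as the last step left them, time stands still between calls to the robot, and variables do not carry over. Pictures are saved under pics/ and viewed, about 12 in all and at most 16, crops included, and the job is handed in when it is done.

Besides the shell and the picture viewer there is one more tool, called after "Request:" as name(argument=value, ...) on one line, values as JSON. step_arm: Moves the arm, as the interface text tells. Scaled input: -1 to 1 covers 0.04 m each way for a shift and 0.08 rad each way for a turn. Its arguments: {"type":"object","properties":{"steps":{"type":"array"},"squeeze":{"type":"number"}},"required":["steps"]}

```bash
mkdir -p pics; ls
cat > h.py <<'E'
from rig import env,cams,order
import numpy as np,cv2
def snap(n,f):
    i=cams.camera_info(n); im,d=cams.get_image(n); cv2.imwrite('pics/'+f+'.png',im[:,:,::-1]); 
    np.savez('pics/'+f,d=d,E=i['extrinsics'],k=[i['fx'],i['fy'],i['cx'],i['cy']],im=im); return cloud(f)
def cloud(f):
    z=np.load('pics/'+f+'.npz'); d=z['d'];fx,fy,cx,cy=z['k'];v,u=np.mgrid[:d.shape[0],:d.shape[1]]
    P=np.stack([(u-cx)/fx*d,(v-cy)/fy*d,d],-1)@z['E'][:3,:3].T+z['E'][:3,3]; P[d==0]=np.nan
    return P,z['im']
E
python3 - <<'E'
from h import *
for n in['scene','side']:
    P,im=snap(n,n+'0'); i=cams.camera_info(n); print(n,np.round(i['extrinsics'],2).tolist())
a=[cv2.imread(f'pics/{n}0.png') for n in['scene','side']]
cv2.imwrite('pics/a.png',a[0]);s=env.observe();print(s['position'],np.round(s['tool_rot'],3).tolist(),s['grip_width'],s['time_s'])
E
```

```text
pics
scene [[0.51, 0.59, -0.62, 1.1], [0.86, -0.35, 0.37, -0.36], [0.0, -0.73, -0.69, 0.77], [0.0, 0.0, 0.0, 1.0]]
side [[0.94, -0.21, 0.28, 0.13], [-0.35, -0.56, 0.75, -0.87], [-0.0, -0.8, -0.6, 0.81], [0.0, 0.0, 0.0, 1.0]]
[ 0.16189037 -0.52538245  0.249773  ] [[0.294, -0.956, -0.0], [-0.956, -0.294, 0.001], [-0.001, -0.0, -1.0]] 0.08570194120072042 0.1
```

View pics/scene0.png

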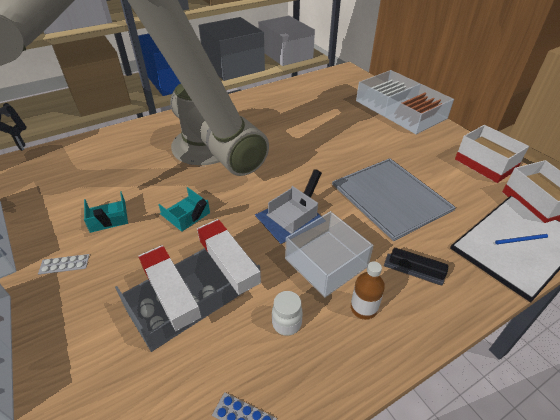

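View pics/side0.png

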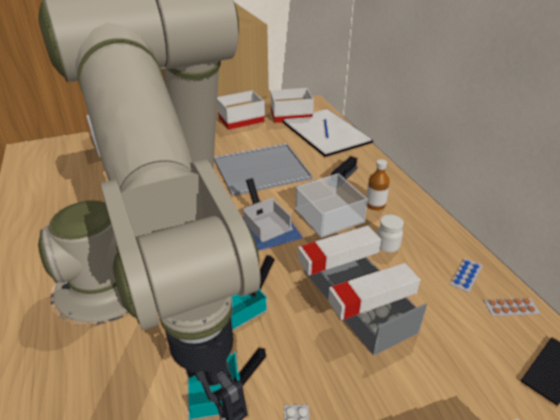

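Run:
```python
from h import *
ps=[cloud('scene0'),cloud('side0')]
P=np.concatenate([p.reshape(-1,3) for p,_ in ps]);C=np.concatenate([c.reshape(-1,3) for _,c in ps])
m=np.isfinite(P).all(1)&(P[:,2]<0.2)&(P[:,2]>-.02);P=P[m];C=C[m]
# topdown 2mm/px x:0.1..0.8 (down)  y:-.6...0.6 right
o=np.argsort(P[:,2]);P=P[o];C=C[o]
S=1.6e-3
u=((P[:,1]+.65)/S).astype(int);v=((P[:,0]-.15)/S).astype(int)
k=(u>=0)&(u<800)&(v>=0)&(v<420)
img=np.zeros((420,800,3),np.uint8);H=np.zeros((420,800),np.float32)
img[v[k],u[k]]=C[k][:,::-1];H[v[k],u[k]]=P[k,2]
img=cv2.dilate(img,np.ones((2,2)))
for i in range(0,800,125//2*2//2):pass
for yy in np.arange(-.6,.61,.1): cv2.line(img,(int((yy+.65)/S),0),(int((yy+.65)/S),6),(0,0,255),1); cv2.putText(img,f'{yy:.1f}',(int((yy+.65)/S),16),0,.35,(0,0,255))
for xx in np.arange(.2,.8,.1): cv2.putText(img,f'-{xx:.1f}',(0,int((xx-.15)/S)+4),0,.35,(0,0,255))
cv2.imwrite('pics/top.png',img);np.save('pics/pc.npy',np.c_[P,C])
for lo,hi in[(.097,.11),(.074,.084),(.009,.016)]:
    b=((H>lo)&(H<hi)).astype(np.uint8); b=cv2.morphologyEx(b,cv2.MORPH_CLOSE,np.ones((5,5)))
    n,l,st,c=cv2.connectedComponentsWithStats(b)
    for j in range(1,n):
        if st[j,4]>150:
            q=np.argwhere(l==j)*S+[.15,-.65]; r=cv2.minAreaRect(q.astype(np.float32)); print(lo,st[j,4],np.round(r[0],3),np.round(r[1],3),round(r[2],1))
```

```text
0.097 175 [ 0.273 -0.383] [0.022 0.022] 82.9
0.097 170 [ 0.371 -0.154] [0.022 0.024] 23.2
0.097 195 [0.423 0.158] [0.024 0.026] 0.0
0.097 4422 [ 0.542 -0.164] [0.194 0.062] 3.4
0.097 4422 [ 0.555 -0.306] [0.194 0.061] 2.9
0.097 445 [0.773 0.049] [0.06  0.051] 11.3
0.074 1782 [0.624 0.058] [0.151 0.154] 7.4
0.074 1043 [ 0.716 -0.114] [0.059 0.058] 29.7
0.009 3445 [0.522 0.363] [0.275 0.239] 0.5
0.009 2030 [0.441 0.071] [0.1 0.1] 11.3
0.009 699 [ 0.538 -0.207] [0.118 0.03 ] 14.3
0.009 9506 [0.763 0.492] [0.274 0.115] 90.0
0.009 166 [0.752 0.206] [0.067 0.013] 34.2
0.009 1648 [ 0.796 -0.572] [0.084 0.07 ] 24.4
```

View pics/top.png

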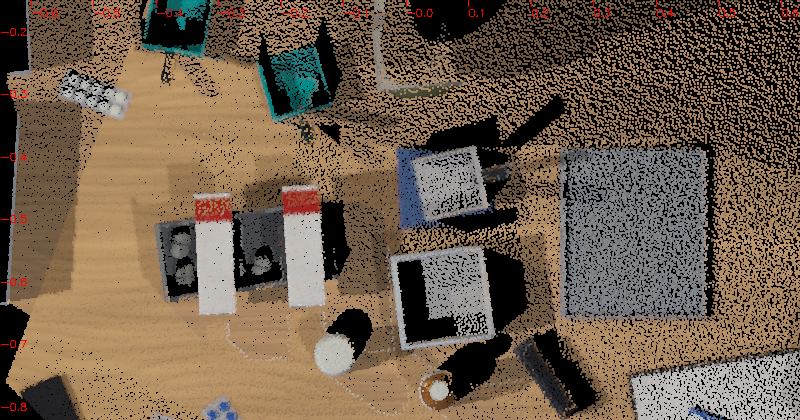

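```bash
cat >> h.py <<'E'
from scipy.spatial.transform import Rotation as Ro
def down(yaw): c,s=np.cos(np.radians(yaw)),np.sin(np.radians(yaw)); return np.array([[c,s,0],[s,-c,0],[0,0,-1.]])
def go(p,R=None,s=None):
    s=s or env.observe(); R0=np.array(s['tool_rot']);R=R0 if R is None else R
    d=np.array(p)-s['position']
    print('turn',np.round(Ro.from_matrix(R0.T@R).as_rotvec()/.08,2),'shift in old axes',np.round(R0.T@d/.04,2),'in new',np.round(R.T@d/.04,2),'|f|',np.round(s['ft_force'],1),'w',round(s['grip_width'],4),'t',round(s['time_s'],1))
E
python3 - <<'E'
from h import *
go([.555,-.306,.25],down(-87.1))
D=np.load('pics/pc.npy');P=D[:,:3]
for c in[(.542,-.164),(.555,-.306)]:
    q=P[(abs(P[:,0]-c[0])<.08)&(abs(P[:,1]-c[1])<.02)];print(np.percentile(q[:,2],[10,50,90]))
# end wall top of bin
q=P[(P[:,2]>.08)&(P[:,2]<.095)&(P[:,1]<-.35)&(P[:,1]>-.5)&(P[:,0]>.45)&(P[:,0]<.68)]
print(len(q),np.round(cv2.minAreaRect(q[:,:2].astype(np.float32)),3) if 0 else cv2.minAreaRect(q[:,:2].astype(np.float32)))
for lo,hi,x0,x1,y0,y1 in[(.054,.064,.4,.7,-.45,-.05)]:
    q=P[(P[:,2]>lo)&(P[:,2]<hi)&(P[:,0]>x0)&(P[:,0]<x1)&(P[:,1]>y0)&(P[:,1]<y1)];print(len(q),cv2.minAreaRect(q[:,:2].astype(np.float32)))
E
```

```text
turn [-0.    0.02  3.1 ] shift in old axes [ -2.35 -11.01   0.  ] in new [-4.980e+00 -1.009e+01 -1.000e-02] |f| [ 0.3 -0.3  0.3] w 0.0857 t 0.1
[0.01286605 0.10248977 0.10469646]
[0.00552482 0.10261961 0.10463168]
448 ((0.5694631338119507, -0.39140400290489197), (0.12677843868732452, 0.008276029489934444), 8.013150215148926)
1194 ((0.5834312438964844, -0.25165310502052307), (0.2646748721599579, 0.2813381254673004), 7.92198371887207)
```

Request:
step_arm(steps=[{"xyz": [0,0,0],"turn": [0,0,1],"gripper": 1},{"xyz": [0,0,0],"turn": [0,0,1],"gripper": 1},{"xyz": [0,0,0],"turn": [0,0,1],"gripper": 1},{"xyz": [-0.4,-0.85,0],"turn": [0,0,0.1],"gripper": 1},{"xyz": [-0.4,-0.85,0],"turn": [0,0,0],"gripper": 1},{"xyz": [-0.4,-0.85,0],"turn": [0,0,0],"gripper": 1},{"xyz": [-0.4,-0.85,0],"turn": [0,0,0],"gripper": 1},{"xyz": [-0.4,-0.85,0],"turn": [0,0,0],"gripper": 1},{"xyz": [-0.4,-0.85,0],"turn": [0,0,0],"gripper": 1},{"xyz": [-0.4,-0.85,0],"turn": [0,0,0],"gripper": 1},{"xyz": [-0.4,-0.85,0],"turn": [0,0,0],"gripper": 1},{"xyz": [-0.4,-0.85,0],"turn": [0,0,0],"gripper": 1},{"xyz": [-0.4,-0.85,0],"turn": [0,0,0],"gripper": 1},{"xyz": [-0.4,-0.85,0],"turn": [0,0,0],"gripper": 1},{"xyz": [-0.4,-0.74,0],"turn": [0,0,0],"gripper": 1},{"xyz": [-0.18,0,0],"turn": [0,0,0],"gripper": 1},{"xyz": [0,0,0],"turn": [0,0,0],"gripper": 1}], squeeze=30)

```text
time_s: 1.52
position: [0.5556, -0.3039, 0.2495]
tool_rot: [[0.054, -0.999, -0.001], [-0.999, -0.054, 0.001], [-0.001, 0.001, -1.0]]
ft_force: [-1.8, 0.3, 0.1]
grip_width: 0.0853
```

```bash
cat > m.py <<'E'
from h import *
P,im=snap('wrist','w1')
m=(P[...,2]>.097)&(P[...,2]<.112)
b=cv2.morphologyEx(m.astype(np.uint8),cv2.MORPH_OPEN,np.ones((5,5)))
n,l,st,c=cv2.connectedComponentsWithStats(b)
for j in range(1,n):
    if st[j,4]>800:
        q=P[l==j][:,:2].astype(np.float32);print(st[j],cv2.minAreaRect(q))
go([.555,-.306,.25],down(-87.1))
E
python3 m.py
```

```text
[  253    86    74   219 14607] ((0.5541723966598511, -0.3061961531639099), (0.18974921107292175, 0.056575991213321686), 2.7143125534057617)
[   66    92    97   217 14050] ((0.5421002507209778, -0.16385133564472198), (0.1895459145307541, 0.05818469077348709), 3.1269755363464355)
turn [0.01 0.01 0.02] shift in old axes [ 0.02 -0.01 -0.  ] in new [ 0.02 -0.01 -0.  ] |f| [-1.  -0.5  1. ] w 0.0852 t 1.6
```

View pics/w1.png

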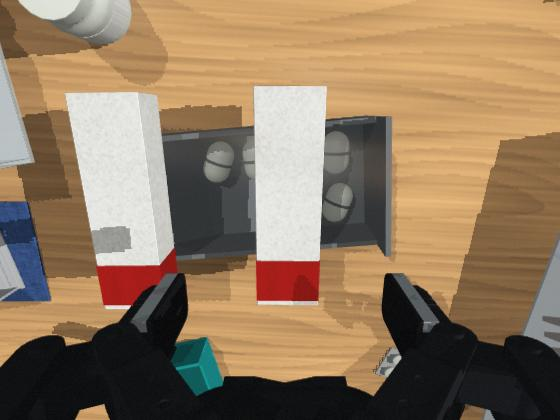

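Request:
step_arm(steps=[{"xyz": [0,0,0.8],"turn": [0,0,0],"gripper": 1},{"xyz": [0,0,0.8],"turn": [0,0,0],"gripper": 1},{"xyz": [0,0,0.8],"turn": [0,0,0],"gripper": 1},{"xyz": [0,0,0.8],"turn": [0,0,0],"gripper": 1},{"xyz": [0,0,0.6],"turn": [0,0,0],"gripper": 1},{"xyz": [0,0,0.4],"turn": [0,0,0],"gripper": 1},{"xyz": [0,0,0],"turn": [0,0,0],"gripper": 1},{"xyz": [0,0,0],"turn": [0,0,0],"gripper": -1},{"xyz": [0,0,0],"turn": [0,0,0],"gripper": -1},{"xyz": [0,0,0],"turn": [0,0,0],"gripper": -1},{"xyz": [0,0,0],"turn": [0,0,0],"gripper": -1},{"xyz": [0,0,0],"turn": [0,0,0],"gripper": -1},{"xyz": [0,0,0],"turn": [0,0,0],"gripper": -1},{"xyz": [0,0,-0.2],"turn": [0,0,0],"gripper": -1},{"xyz": [0,0,-0.5],"turn": [0,0,0],"gripper": -1},{"xyz": [0,0,-0.7],"turn": [0,0,0],"gripper": -1},{"xyz": [0,0,-0.7],"turn": [0,0,0],"gripper": -1},{"xyz": [0,0,-0.7],"turn": [0,0,0],"gripper": -1},{"xyz": [0,0,-0.7],"turn": [0,0,0],"gripper": -1},{"xyz": [0,0,-0.7],"turn": [0,0,0],"gripper": -1}], squeeze=40)

```text
time_s: 3.23
position: [0.5544, -0.3055, 0.2525]
tool_rot: [[0.051, -0.999, 0.0], [-0.999, -0.051, 0.0], [-0.0, -0.0, -1.0]]
ft_force: [-0.5, -0.4, -1.5]
grip_width: 0.0553
```

Run:
```python
from h import *
go([.592,.363,.25],down(0.5))
D=np.load('pics/pc.npy');P=D[:,:3]
q=P[(abs(P[:,0]-.522)<.08)&(abs(P[:,1]-.363)<.08)];print('tray floor',np.percentile(q[:,2],[10,50,90]))
```

```text
turn [ -0.    -0.   -19.11] shift in old axes [-16.64  -1.79   0.06] in new [  1.09 -16.7    0.06] |f| [-0.5 -0.4 -1.5] w 0.0553 t 3.2
tray floor [0.00427338 0.00640145 0.00883928]
```

Request:
step_arm(steps=[{"xyz": [-0.4,-0.05,0],"turn": [0,0,0],"gripper": -1},{"xyz": [-0.9,-0.1,0],"turn": [0,0,0],"gripper": -1},{"xyz": [-0.9,-0.1,0],"turn": [0,0,0],"gripper": -1},{"xyz": [-0.9,-0.1,0],"turn": [0,0,0],"gripper": -1},{"xyz": [-0.9,-0.1,0],"turn": [0,0,0],"gripper": -1},{"xyz": [-0.9,-0.1,0],"turn": [0,0,0],"gripper": -1},{"xyz": [-0.9,-0.1,0],"turn": [0,0,0],"gripper": -1},{"xyz": [-0.9,-0.1,0],"turn": [0,0,0],"gripper": -1},{"xyz": [-0.9,-0.1,0],"turn": [0,0,0],"gripper": -1},{"xyz": [-0.9,-0.1,0],"turn": [0,0,0],"gripper": -1},{"xyz": [-0.9,-0.1,0],"turn": [0,0,0],"gripper": -1},{"xyz": [-0.9,-0.1,0],"turn": [0,0,0],"gripper": -1},{"xyz": [-0.9,-0.1,0],"turn": [0,0,0],"gripper": -1},{"xyz": [-0.9,-0.1,0],"turn": [0,0,0],"gripper": -1},{"xyz": [-0.9,-0.1,0],"turn": [0,0,0],"gripper": -1},{"xyz": [-0.9,-0.1,0],"turn": [0,0,0],"gripper": -1},{"xyz": [-0.9,-0.1,0],"turn": [0,0,0],"gripper": -1},{"xyz": [-0.9,-0.1,0],"turn": [0,0,0],"gripper": -1},{"xyz": [-0.9,-0.1,0],"turn": [0,0,0],"gripper": -1},{"xyz": [0,0,0],"turn": [0,0,0],"gripper": -1}])

```text
time_s: 4.9
position: [0.593, 0.3672, 0.2491]
tool_rot: [[0.057, -0.998, -0.002], [-0.998, -0.057, 0.002], [-0.002, 0.002, -1.0]]
ft_force: [0.5, 0.6, -1.8]
grip_width: 0.0555
```

Request:
step_arm(steps=[{"xyz": [0,0,0],"turn": [0,0,-1],"gripper": -1},{"xyz": [0,0,0],"turn": [0,0,-1],"gripper": -1},{"xyz": [0,0,0],"turn": [0,0,-1],"gripper": -1},{"xyz": [0,0,0],"turn": [0,0,-1],"gripper": -1},{"xyz": [0,0,0],"turn": [0,0,-1],"gripper": -1},{"xyz": [0,0,0],"turn": [0,0,-1],"gripper": -1},{"xyz": [0,0,0],"turn": [0,0,-1],"gripper": -1},{"xyz": [0,0,0],"turn": [0,0,-1],"gripper": -1},{"xyz": [0,0,0],"turn": [0,0,-1],"gripper": -1},{"xyz": [0,0,0],"turn": [0,0,-1],"gripper": -1},{"xyz": [0,0,0],"turn": [0,0,-1],"gripper": -1},{"xyz": [0,0,0],"turn": [0,0,-1],"gripper": -1},{"xyz": [0,0,0],"turn": [0,0,-1],"gripper": -1},{"xyz": [0,0,0],"turn": [0,0,-1],"gripper": -1},{"xyz": [0,0,0],"turn": [0,0,-1],"gripper": -1},{"xyz": [0,0,0],"turn": [0,0,-1],"gripper": -1},{"xyz": [0,0,0],"turn": [0,0,-1],"gripper": -1},{"xyz": [0,0,0],"turn": [0,0,-1],"gripper": -1},{"xyz": [0,0,0],"turn": [0,0,-1.0],"gripper": -1},{"xyz": [0,0,0],"turn": [0,0,-0.1],"gripper": -1}])

```text
time_s: 6.57
position: [0.5943, 0.3612, 0.2502]
tool_rot: [[1.0, 0.011, -0.001], [0.011, -1.0, -0.0], [-0.001, 0.0, -1.0]]
ft_force: [-0.5, 0.0, -1.0]
grip_width: 0.0554
```

Run:
```python
from h import *
go([.592,.363,.032],down(0.5))
```

```text
turn [0.   0.01 0.03] shift in old axes [-0.05 -0.05  5.45] in new [-0.06 -0.05  5.45] |f| [-0.5  0.  -1. ] w 0.0554 t 6.6
```

Request:
step_arm(steps=[{"xyz": [0,0,0.7],"turn": [0,0,0],"gripper": -1},{"xyz": [0,0,0.8],"turn": [0,0,0],"gripper": -1},{"xyz": [0,0,0.8],"turn": [0,0,0],"gripper": -1},{"xyz": [0,0,0.8],"turn": [0,0,0],"gripper": -1},{"xyz": [0,0,0.8],"turn": [0,0,0],"gripper": -1},{"xyz": [0,0,0.7],"turn": [0,0,0],"gripper": -1},{"xyz": [0,0,0.5],"turn": [0,0,0],"gripper": -1},{"xyz": [0,0,0.25],"turn": [0,0,0],"gripper": -1},{"xyz": [0,0,0.12],"turn": [0,0,0],"gripper": -1},{"xyz": [0,0,0],"turn": [0,0,0],"gripper": -1},{"xyz": [0,0,0],"turn": [0,0,0],"gripper": 0.7},{"xyz": [0,0,0],"turn": [0,0,0],"gripper": 0.7},{"xyz": [0,0,0],"turn": [0,0,0],"gripper": 0.7},{"xyz": [0,0,0],"turn": [0,0,0],"gripper": 0.7},{"xyz": [0,0,-0.6],"turn": [0,0,0],"gripper": 0.7},{"xyz": [0,0,-0.9],"turn": [0,0,0],"gripper": 0.7},{"xyz": [0,0,-0.9],"turn": [0,0,0],"gripper": 1},{"xyz": [0,0,-0.9],"turn": [0,0,0],"gripper": 1},{"xyz": [0,0,-0.9],"turn": [0,0,0],"gripper": 1},{"xyz": [0,0,-0.9],"turn": [0,0,0],"gripper": 1}])

```text
time_s: 8.23
position: [0.5946, 0.3609, 0.2382]
tool_rot: [[1.0, 0.008, 0.001], [0.008, -1.0, 0.0], [0.001, -0.0, -1.0]]
ft_force: [0.4, -0.3, -0.0]
grip_width: 0.0856
```

Run:
```python
from h import *
P,im=snap('scene','scene1')
for zl,zh,x0,x1,y0,y1 in[(.097,.112,.4,.7,-.4,-.03),(.035,.056,.37,.68,.23,.5)]:
    m=(P[...,2]>zl)&(P[...,2]<zh)&(P[...,0]>x0)&(P[...,0]<x1)&(P[...,1]>y0)&(P[...,1]<y1)
    q=P[m];print(len(q),cv2.minAreaRect(q[:,:2].astype(np.float32)),np.median(q[:,2]))
go([.542,-.164,.25],down(-87))
```

```text
1745 ((0.5431853532791138, -0.16456559300422668), (0.19264115393161774, 0.05690235272049904), 3.592031478881836) 0.10273328598058484
1154 ((0.5965653657913208, 0.35925760865211487), (0.05980154871940613, 0.19191931188106537), 0.600035548210144) 0.04762839063337204
turn [-0.17 -0.08 19.08] shift in old axes [-1.46 13.13 -0.17] in new [13.05  2.04 -0.08] |f| [-0.2 -0.3  6.6] w 0.0856 t 8.3
```

Request:
step_arm(steps=[{"xyz": [0,0.6,-0.2],"turn": [0,0,0.5],"gripper": 1},{"xyz": [0,0,0],"turn": [0,0,1],"gripper": 1},{"xyz": [0,0,0],"turn": [0,0,1],"gripper": 1},{"xyz": [0,0,0],"turn": [0,0,1],"gripper": 1},{"xyz": [0,0,0],"turn": [0,0,1],"gripper": 1},{"xyz": [0,0,0],"turn": [0,0,1],"gripper": 1},{"xyz": [0,0,0],"turn": [0,0,1],"gripper": 1},{"xyz": [0,0,0],"turn": [0,0,1],"gripper": 1},{"xyz": [0,0,0],"turn": [0,0,1],"gripper": 1},{"xyz": [0,0,0],"turn": [0,0,1],"gripper": 1},{"xyz": [0,0,0],"turn": [0,0,1],"gripper": 1},{"xyz": [0,0,0],"turn": [0,0,1],"gripper": 1},{"xyz": [0,0,0],"turn": [0,0,1],"gripper": 1},{"xyz": [0,0,0],"turn": [0,0,1],"gripper": 1},{"xyz": [0,0,0],"turn": [0,0,1],"gripper": 1},{"xyz": [0,0,0],"turn": [0,0,1],"gripper": 1},{"xyz": [0,0,0],"turn": [0,0,1],"gripper": 1},{"xyz": [0,0,0],"turn": [0,0,1],"gripper": 1},{"xyz": [0,0,0],"turn": [0,0,1],"gripper": 1},{"xyz": [0,0,0],"turn": [0,0,0.6],"gripper": 1}])

```text
time_s: 9.95
position: [0.5951, 0.337, 0.2439]
tool_rot: [[0.047, -0.999, 0.001], [-0.999, -0.047, 0.0], [-0.0, -0.001, -1.0]]
ft_force: [0.6, -0.7, 0.9]
grip_width: 0.0853
```

```bash
python3 -c "
from h import *
go([.542,-.164,.25],down(-87))"
```

```text
turn [-0.01  0.   -0.07] shift in old axes [12.45  1.91 -0.16] in new [12.44  1.98 -0.15] |f| [ 0.6 -0.7  0.9] w 0.0853 t 9.9
```

Request:
step_arm(steps=[{"xyz": [0.45,0.07,0],"turn": [0,0,-0.07],"gripper": 1},{"xyz": [0.9,0.14,0],"turn": [0,0,0],"gripper": 1},{"xyz": [0.9,0.14,0],"turn": [0,0,0],"gripper": 1},{"xyz": [0.9,0.14,0],"turn": [0,0,0],"gripper": 1},{"xyz": [0.9,0.14,0],"turn": [0,0,0],"gripper": 1},{"xyz": [0.9,0.14,0],"turn": [0,0,0],"gripper": 1},{"xyz": [0.9,0.14,0],"turn": [0,0,0],"gripper": 1},{"xyz": [0.9,0.14,0],"turn": [0,0,0],"gripper": 1},{"xyz": [0.9,0.14,0],"turn": [0,0,0],"gripper": 1},{"xyz": [0.9,0.14,0],"turn": [0,0,0],"gripper": 1},{"xyz": [0.9,0.14,0],"turn": [0,0,0],"gripper": 1},{"xyz": [0.9,0.14,0],"turn": [0,0,0],"gripper": 1},{"xyz": [0.9,0.14,0],"turn": [0,0,0],"gripper": 1},{"xyz": [0.9,0.14,0],"turn": [0,0,0],"gripper": 1},{"xyz": [0.3,0.05,0],"turn": [0,0,0],"gripper": 1},{"xyz": [0,0,0],"turn": [0,0,0],"gripper": 1},{"xyz": [0,0,0],"turn": [0,0,0],"gripper": 1}])

```text
time_s: 11.37
position: [0.5455, -0.1645, 0.2437]
tool_rot: [[0.055, -0.998, 0.0], [-0.998, -0.055, 0.0], [-0.0, -0.0, -1.0]]
ft_force: [-0.7, -0.3, 0.2]
grip_width: 0.0853
```

```bash
python3 m.py; python3 -c "
from h import *
go([.542,-.164,.083],down(-87))"
```

```text
[  247    88    74   223 15125] ((0.5419502258300781, -0.16377705335617065), (0.19025827944278717, 0.05653290078043938), 3.5268208980560303)
turn [-0.    0.    0.08] shift in old axes [ 3.57 -0.03 -0.16] in new [ 3.57 -0.05 -0.16] |f| [-0.2  0.4 -1. ] w 0.0857 t 11.4
turn [-0.    0.    0.05] shift in old axes [0.   0.09 4.02] in new [0.   0.09 4.02] |f| [-0.2  0.4 -1. ] w 0.0857 t 11.4
```

Request:
step_arm(steps=[{"xyz": [0,0.09,0.8],"turn": [0,0,0],"gripper": 1},{"xyz": [0,0,0.8],"turn": [0,0,0],"gripper": 1},{"xyz": [0,0,0.8],"turn": [0,0,0],"gripper": 1},{"xyz": [0,0,0.8],"turn": [0,0,0],"gripper": 1},{"xyz": [0,0,0.5],"turn": [0,0,0],"gripper": 1},{"xyz": [0,0,0.32],"turn": [0,0,0],"gripper": 1},{"xyz": [0,0,0],"turn": [0,0,0],"gripper": 1},{"xyz": [0,0,0],"turn": [0,0,0],"gripper": -1},{"xyz": [0,0,0],"turn": [0,0,0],"gripper": -1},{"xyz": [0,0,0],"turn": [0,0,0],"gripper": -1},{"xyz": [0,0,0],"turn": [0,0,0],"gripper": -1},{"xyz": [0,0,0],"turn": [0,0,0],"gripper": -1},{"xyz": [0,0,0],"turn": [0,0,0],"gripper": -1},{"xyz": [0,0,-0.2],"turn": [0,0,0],"gripper": -1},{"xyz": [0,0,-0.5],"turn": [0,0,0],"gripper": -1},{"xyz": [0,0,-0.7],"turn": [0,0,0],"gripper": -1},{"xyz": [0,0,-0.7],"turn": [0,0,0],"gripper": -1},{"xyz": [0,0,-0.7],"turn": [0,0,0],"gripper": -1},{"xyz": [0,0,-0.7],"turn": [0,0,0],"gripper": -1},{"xyz": [0,0,-0.7],"turn": [0,0,0],"gripper": -1}])

```text
time_s: 13.08
position: [0.5415, -0.1646, 0.2529]
tool_rot: [[0.056, -0.998, 0.0], [-0.998, -0.056, -0.0], [0.0, -0.0, -1.0]]
ft_force: [0.9, 0.5, -1.6]
grip_width: 0.0553
```

```bash
python3 -c "
from h import *
go([.455,.363,.25],down(.5))"
```

```text
turn [ 0.000e+00 -1.000e-02 -1.904e+01] shift in old axes [-13.29   1.42   0.07] in new [ -2.05 -13.21   0.07] |f| [ 0.9  0.5 -1.6] w 0.0553 t 13.1
```

Request:
step_arm(steps=[{"xyz": [-0.4,0.04,0],"turn": [0,0,0],"gripper": -1},{"xyz": [-0.9,0.1,0],"turn": [0,0,0],"gripper": -1},{"xyz": [-0.9,0.1,0],"turn": [0,0,0],"gripper": -1},{"xyz": [-0.9,0.1,0],"turn": [0,0,0],"gripper": -1},{"xyz": [-0.9,0.1,0],"turn": [0,0,0],"gripper": -1},{"xyz": [-0.9,0.1,0],"turn": [0,0,0],"gripper": -1},{"xyz": [-0.9,0.1,0],"turn": [0,0,0],"gripper": -1},{"xyz": [-0.9,0.1,0],"turn": [0,0,0],"gripper": -1},{"xyz": [-0.9,0.1,0],"turn": [0,0,0],"gripper": -1},{"xyz": [-0.9,0.1,0],"turn": [0,0,0],"gripper": -1},{"xyz": [-0.9,0.1,0],"turn": [0,0,0],"gripper": -1},{"xyz": [-0.9,0.1,0],"turn": [0,0,0],"gripper": -1},{"xyz": [-0.9,0.1,0],"turn": [0,0,0],"gripper": -1},{"xyz": [-0.9,0.1,0],"turn": [0,0,0],"gripper": -1},{"xyz": [-0.9,0.1,0],"turn": [0,0,0],"gripper": -1},{"xyz": [-0.3,0.0,0],"turn": [0,0,0],"gripper": -1},{"xyz": [0,0,0],"turn": [0,0,0],"gripper": -1}])

```text
time_s: 14.5
position: [0.4532, 0.3655, 0.2503]
tool_rot: [[0.06, -0.998, -0.001], [-0.998, -0.06, 0.0], [-0.0, 0.001, -1.0]]
ft_force: [0.1, 0.3, -2.0]
grip_width: 0.0556
```

Request:
step_arm(steps=[{"xyz": [0,0,0],"turn": [0,0,-1],"gripper": -1},{"xyz": [0,0,0],"turn": [0,0,-1],"gripper": -1},{"xyz": [0,0,0],"turn": [0,0,-1],"gripper": -1},{"xyz": [0,0,0],"turn": [0,0,-1],"gripper": -1},{"xyz": [0,0,0],"turn": [0,0,-1],"gripper": -1},{"xyz": [0,0,0],"turn": [0,0,-1],"gripper": -1},{"xyz": [0,0,0],"turn": [0,0,-1],"gripper": -1},{"xyz": [0,0,0],"turn": [0,0,-1],"gripper": -1},{"xyz": [0,0,0],"turn": [0,0,-1],"gripper": -1},{"xyz": [0,0,0],"turn": [0,0,-1],"gripper": -1},{"xyz": [0,0,0],"turn": [0,0,-1],"gripper": -1},{"xyz": [0,0,0],"turn": [0,0,-1],"gripper": -1},{"xyz": [0,0,0],"turn": [0,0,-1],"gripper": -1},{"xyz": [0,0,0],"turn": [0,0,-1],"gripper": -1},{"xyz": [0,0,0],"turn": [0,0,-1],"gripper": -1},{"xyz": [0,0,0],"turn": [0,0,-1],"gripper": -1},{"xyz": [0,0,0],"turn": [0,0,-1],"gripper": -1},{"xyz": [0,0,0],"turn": [0,0,-1],"gripper": -1},{"xyz": [0,0,0],"turn": [0,0,-1.0],"gripper": -1},{"xyz": [0,0,0],"turn": [0,0,0],"gripper": -1}])

```text
time_s: 16.17
position: [0.4546, 0.3619, 0.2508]
tool_rot: [[1.0, 0.007, -0.0], [0.007, -1.0, -0.001], [-0.0, 0.001, -1.0]]
ft_force: [-0.2, -0.8, -1.1]
grip_width: 0.0555
```

```bash
python3 -c "
from h import *
go([.455,.363,.031],down(.5))"
```

```text
turn [ 0.01  0.   -0.02] shift in old axes [ 0.01 -0.03  5.49] in new [ 0.01 -0.03  5.49] |f| [-0.2 -0.8 -1.1] w 0.0555 t 16.2
```

Request:
step_arm(steps=[{"xyz": [0,0,0.7],"turn": [0,0,0],"gripper": -1},{"xyz": [0,0,0.8],"turn": [0,0,0],"gripper": -1},{"xyz": [0,0,0.8],"turn": [0,0,0],"gripper": -1},{"xyz": [0,0,0.8],"turn": [0,0,0],"gripper": -1},{"xyz": [0,0,0.8],"turn": [0,0,0],"gripper": -1},{"xyz": [0,0,0.7],"turn": [0,0,0],"gripper": -1},{"xyz": [0,0,0.5],"turn": [0,0,0],"gripper": -1},{"xyz": [0,0,0.25],"turn": [0,0,0],"gripper": -1},{"xyz": [0,0,0.14],"turn": [0,0,0],"gripper": -1},{"xyz": [0,0,0],"turn": [0,0,0],"gripper": -1},{"xyz": [0,0,0],"turn": [0,0,0],"gripper": 0.7},{"xyz": [0,0,0],"turn": [0,0,0],"gripper": 0.7},{"xyz": [0,0,0],"turn": [0,0,0],"gripper": 0.7},{"xyz": [0,0,0],"turn": [0,0,0],"gripper": 0.7},{"xyz": [0,0,-0.6],"turn": [0,0,0],"gripper": 0.7},{"xyz": [0,0,-0.9],"turn": [0,0,0],"gripper": 0.7},{"xyz": [0,0,-0.9],"turn": [0,0,0],"gripper": 1},{"xyz": [0,0,-0.9],"turn": [0,0,0],"gripper": 1},{"xyz": [0,0,-0.9],"turn": [0,0,0],"gripper": 1},{"xyz": [0,0,-0.9],"turn": [0,0,0],"gripper": 1}])

```text
time_s: 17.83
position: [0.4541, 0.363, 0.2376]
tool_rot: [[1.0, 0.006, 0.001], [0.006, -1.0, 0.0], [0.001, -0.0, -1.0]]
ft_force: [0.3, 0.9, -0.0]
grip_width: 0.0856
```

Run:
```python
from h import *
P,im=snap('scene','scene2')
for zl,zh,x0,x1,y0,y1 in[(.035,.056,.37,.68,.23,.5),(.075,.095,.46,.66,-.45,-.35),(.054,.064,.46,.66,-.45,-.08),(.09,.115,.3,.5,.08,.24),(.042,.056,.37,.51,.0,.16),(.074,.084,.5,.72,-.04,.15)]:
    m=(P[...,2]>zl)&(P[...,2]<zh)&(P[...,0]>x0)&(P[...,0]<x1)&(P[...,1]>y0)&(P[...,1]<y1)
    q=P[m];print(len(q),cv2.minAreaRect(q[:,:2].astype(np.float32)),np.median(q[:,2]))
    if y0==.08: print(q.mean(0))
# blue mat
h=cv2.cvtColor(im,cv2.COLOR_RGB2HSV);m=(h[...,0]>105)&(h[...,0]<125)&(h[...,1]>110)&(P[...,2]<.02)&(P[...,0]<.6)&(P[...,1]>-.1)&(P[...,1]<.3)
q=P[m];print('mat',len(q),cv2.minAreaRect(q[:,:2].astype(np.float32)),np.median(q[:,2]))
c=im[120:360,90:400,::-1];cv2.imwrite('pics/c2.png',cv2.resize(c,None,fx=2.4,fy=2.4))
```

```text
2119 ((0.5259537696838379, 0.36087697744369507), (0.19355541467666626, 0.2023695558309555), 89.11473083496094) 0.04761287163091321
175 ((0.5707438588142395, -0.3928932845592499), (0.12642204761505127, 0.00505821080878377), 8.031218528747559) 0.0903125739557944
960 ((0.5515986084938049, -0.25665879249572754), (0.12728407979011536, 0.28013700246810913), 8.034576416015625) 0.05957667831213537
83 ((0.4243604242801666, 0.15656501054763794), (0.02216779813170433, 0.024993522092700005), 19.067535400390625) 0.10155098636970483
[0.42716014 0.1549856  0.10127839]
256 ((0.4405246078968048, 0.08495528995990753), (0.1003875583410263, 0.11620672792196274), 12.45759391784668) 0.04755137954887123
658 ((0.6261530518531799, 0.05662210285663605), (0.14849574863910675, 0.14876866340637207), 7.2963104248046875) 0.07955102152888183
mat 3286 ((-0.2955370843410492, 0.09665760397911072), (0.27331241965293884, 1.6352367401123047), 82.71009826660156) -0.018100217218950942
```

View pics/c2.png

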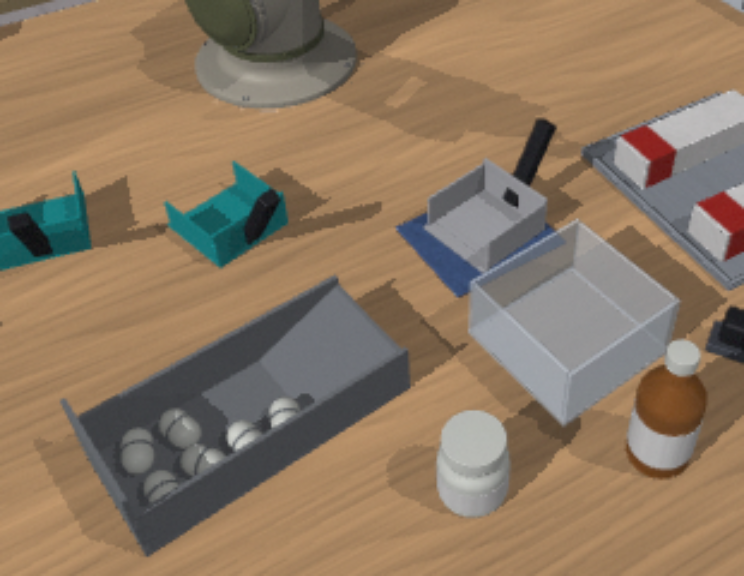

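Request:
step_arm(steps=[{"xyz": [-0.1,0.9,-0.3],"turn": [0,0,0],"gripper": 1},{"xyz": [-0.1,0.9,0],"turn": [0,0,0],"gripper": 1},{"xyz": [-0.1,0.9,0],"turn": [0,0,0],"gripper": 1},{"xyz": [-0.1,0.9,0],"turn": [0,0,0],"gripper": 1},{"xyz": [-0.1,0.9,0],"turn": [0,0,0],"gripper": 1},{"xyz": [-0.1,0.9,0],"turn": [0,0,0],"gripper": 1},{"xyz": [0,0.9,0],"turn": [0,0,0],"gripper": 1},{"xyz": [0,0.9,0],"turn": [0,0,0],"gripper": 1},{"xyz": [0,0.6,0],"turn": [0,0,0],"gripper": 1},{"xyz": [0,0,0],"turn": [0,0,-1],"gripper": 1},{"xyz": [0,0,0],"turn": [0,0,-1],"gripper": 1},{"xyz": [0,0,0],"turn": [0,0,-0.35],"gripper": 1},{"xyz": [0,0,0],"turn": [0,0,0],"gripper": 1}])

```text
time_s: 18.97
position: [0.4322, 0.0508, 0.2474]
tool_rot: [[0.981, 0.193, 0.001], [0.193, -0.981, -0.0], [0.001, 0.0, -1.0]]
ft_force: [0.5, -0.1, 0.7]
grip_width: 0.0854
```

```bash
cat > sc.py <<'E'
from h import *
import sys
P,im=snap('wrist',sys.argv[1]); Z=P[...,2]
g=im.max(-1)
R=(P[...,0]>.3)&(P[...,0]<.54)&(P[...,1]>-.05)&(P[...,1]<.25)
for nm,m in[('bar',R&(g<60)&(Z>.065)&(Z<.12)),('rim',R&(g>60)&(Z>.041)&(Z<.056)),('floor',R&(Z>.004)&(Z<.011)&(g>90))]:
    b=cv2.morphologyEx(m.astype(np.uint8),cv2.MORPH_OPEN,np.ones((3,3)))>0
    q=P[b]
    if len(q): print(nm,len(q),q.mean(0).round(4),cv2.minAreaRect(q[:,:2].astype(np.float32)),cv2.fitLine(q.astype(np.float32),cv2.DIST_L2,0,.01,.01).ravel().round(3))
go([.43,.05,.25],down(11.3))
E
python3 sc.py w3
```

```text
bar 1349 [0.4231 0.1522 0.0944] ((0.42370298504829407, 0.15195955336093903), (0.019716843962669373, 0.03865763917565346), 13.150773048400879) [-0.141  0.609  0.78   0.423  0.152  0.094]
rim 1152 [0.4383 0.0928 0.0476] ((0.44140681624412537, 0.07411552965641022), (0.09819298982620239, 0.09178721904754639), 12.649239540100098) [ 0.976  0.216 -0.001  0.438  0.093  0.048]
floor 6870 [0.4433 0.0711 0.0062] ((0.45577067136764526, 0.13528086245059967), (0.2532815635204315, 0.12213929742574692), 79.92711639404297) [0.544 0.839 0.007 0.443 0.071 0.006]
turn [ 0.   -0.01 -0.06] shift in old axes [-0.06  0.01 -0.07] in new [-0.06  0.01 -0.07] |f| [ 0.  -0.2 -0.5] w 0.0855 t 19.0
```

View pics/w3.png

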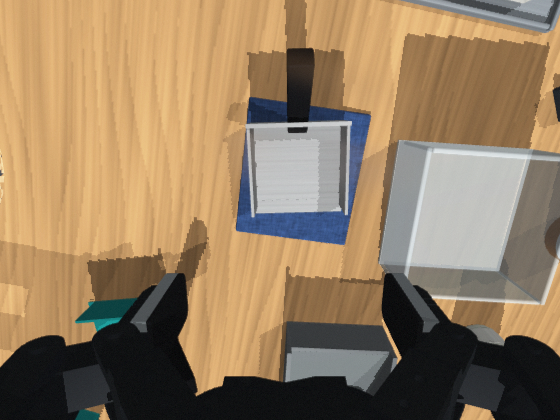

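```bash
cat >> h.py <<'E'
def pose(org,head,pitch,g=(-.082,0,.077)):
    """tool pose holding the scoop: origin org, heading deg, nose-down pitch deg; bar-aligned grasp"""
    Rs=Ro.from_euler('ZY',[head,pitch],degrees=True).as_matrix()
    # tool in scoop frame: x=+y_s? (lateral), z=(sin30,0,-cos30)
    x=np.array([0,1.,0]);z=np.array([.5,0,-np.sqrt(.75)]);y=np.cross(z,x)
    return np.array(org)+Rs@np.array(g),Rs@np.stack([x,y,z],1)
E
python3 - <<'E'
from h import *
p,R=pose([.4418,.0701,.004],-77.5,0);print(p,R.round(3).tolist())
go(p-.12*R[:,2],R)
E
```

```text
[0.42405195 0.15015627 0.081     ] [[0.976, 0.187, 0.108], [0.216, -0.845, -0.488], [0.0, 0.5, -0.866]]
turn [-6.54  0.08 -0.31] shift in old axes [ 0.24 -3.97  1.56] in new [ 0.34 -4.21 -0.63] |f| [ 0.  -0.2 -0.5] w 0.0855 t 19.0
```

Request:
step_arm(steps=[{"xyz": [0.06,-0.8,0],"turn": [0,0,-0.31],"gripper": 1},{"xyz": [0.06,-0.8,0],"turn": [0,0,0],"gripper": 1},{"xyz": [0.06,-0.8,0],"turn": [0,0,0],"gripper": 1},{"xyz": [0.06,-0.8,0],"turn": [0,0,0],"gripper": 1},{"xyz": [0,-0.77,0],"turn": [0,0,0],"gripper": 1},{"xyz": [0,0,0],"turn": [-1,0,0],"gripper": 1},{"xyz": [0,0,0],"turn": [-1,0,0],"gripper": 1},{"xyz": [0,0,0],"turn": [-1,0,0],"gripper": 1},{"xyz": [0,0,0],"turn": [-1,0,0],"gripper": 1},{"xyz": [0,0,0],"turn": [-1,0,0],"gripper": 1},{"xyz": [0,0,0],"turn": [-1,0,0],"gripper": 1},{"xyz": [0,0,0],"turn": [-0.54,0,0],"gripper": 1},{"xyz": [0,0,0],"turn": [0,0,0],"gripper": 1},{"xyz": [0,0,0],"turn": [0,0,0],"gripper": 1}])

```text
time_s: 20.18
position: [0.4078, 0.2087, 0.247]
tool_rot: [[0.976, 0.188, 0.108], [0.217, -0.846, -0.487], [0.0, 0.498, -0.867]]
ft_force: [-0.2, 0.2, -0.2]
grip_width: 0.0855
```

Run:
```python
from h import *
p,R=pose([.4418,.0701,.004],-77.5,0)
go(p-.12*R[:,2],R);go(p,R);print(env.observe()['q'])
```

```text
turn [-0.02 -0.01  0.01] shift in old axes [ 0.08 -0.76  1.35] in new [ 0.08 -0.76  1.35] |f| [-0.2  0.2 -0.2] w 0.0855 t 20.2
turn [-0.02 -0.01  0.01] shift in old axes [ 0.08 -0.75  4.35] in new [ 0.08 -0.76  4.35] |f| [-0.2  0.2 -0.2] w 0.0855 t 20.2
[ 26.81477964  18.69422818  85.36577341 -29.02185236  84.7504249
  19.26099342]
```

Request:
step_arm(steps=[{"xyz": [0.04,-0.38,0.6],"turn": [0,0,0],"gripper": 1},{"xyz": [0.04,-0.38,0.7],"turn": [0,0,0],"gripper": 1},{"xyz": [0,0,0.8],"turn": [0,0,0],"gripper": 0.6},{"xyz": [0,0,0.8],"turn": [0,0,0],"gripper": 0.6},{"xyz": [0,0,0.7],"turn": [0,0,0],"gripper": 0.6},{"xyz": [0,0,0.5],"turn": [0,0,0],"gripper": 0.6},{"xyz": [0,0,0.25],"turn": [0,0,0],"gripper": 0.6},{"xyz": [0,0,0],"turn": [0,0,0],"gripper": 0.6},{"xyz": [0,0,0],"turn": [0,0,0],"gripper": 0.6}], squeeze=60)

```text
time_s: 20.93
position: [0.4246, 0.1494, 0.0816]
tool_rot: [[0.977, 0.186, 0.108], [0.215, -0.846, -0.487], [0.001, 0.499, -0.867]]
ft_force: [0.9, -0.1, 0.2]
grip_width: 0.0681
```

Run:
```python
from h import *
p,R=pose([.4418,.0701,.004],-77.5,0)
go(p,R);cams.get_image
P,im=snap('side','s4');P,im=snap('scene','s4b')
a=cv2.imread('pics/s4.png')[120:300,180:380];b=cv2.imread('pics/s4b.png')[130:310,220:420]
cv2.imwrite('pics/v4.png',np.hstack([cv2.resize(x,(400,360)) for x in(a,b)]))
```

```text
turn [-0.02  0.   -0.02] shift in old axes [-0.01 -0.03  0.  ] in new [-0.01 -0.03  0.  ] |f| [ 0.9 -0.1  0.2] w 0.0681 t 20.9
```

View pics/v4.png

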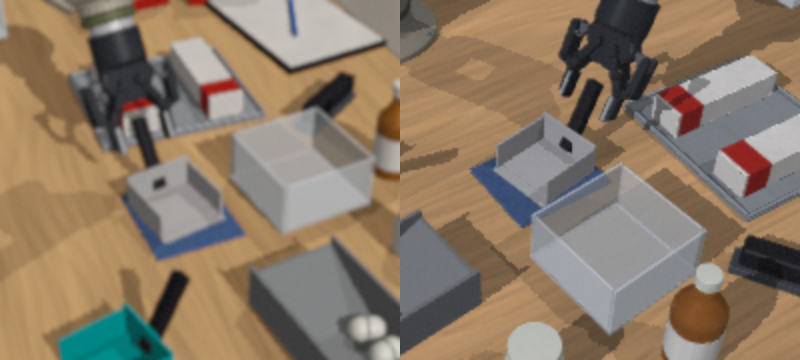

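Request:
step_arm(steps=[{"xyz": [0,0,0],"turn": [0,0,0],"gripper": -1},{"xyz": [0,0,0],"turn": [0,0,0],"gripper": -1},{"xyz": [0,0,0],"turn": [0,0,0],"gripper": -1},{"xyz": [0,0,0],"turn": [0,0,0],"gripper": -1},{"xyz": [0,0,0],"turn": [0,0,0],"gripper": -1},{"xyz": [0,0,0],"turn": [0,0,0],"gripper": -1},{"xyz": [0,0,0],"turn": [0,0,0],"gripper": -1},{"xyz": [0,0,0],"turn": [0,0,0],"gripper": -1},{"xyz": [0,0.1,-0.18],"turn": [0,0,0],"gripper": -1},{"xyz": [0,0.25,-0.43],"turn": [0,0,0],"gripper": -1},{"xyz": [0,0.4,-0.69],"turn": [0,0,0],"gripper": -1},{"xyz": [0,0.4,-0.69],"turn": [0,0,0],"gripper": -1},{"xyz": [0,0.4,-0.69],"turn": [0,0,0],"gripper": -1},{"xyz": [0,0.4,-0.69],"turn": [0,0,0],"gripper": -1},{"xyz": [0,0.4,-0.69],"turn": [0,0,0],"gripper": -1},{"xyz": [0,0,0],"turn": [0,0,0],"gripper": -1}], squeeze=60)

```text
time_s: 22.37
position: [0.4255, 0.1499, 0.2746]
tool_rot: [[0.976, 0.183, 0.117], [0.217, -0.847, -0.485], [0.01, 0.499, -0.867]]
ft_force: [-0.5, -0.8, -1.2]
grip_width: 0.0194
```

Run:
```python
from h import *
P,im=snap('scene','s5');P2,im2=snap('side','s5b')
s=env.observe();p=s['position'];R=np.array(s['tool_rot'])
print(p,s['grip_width'],s['ft_force'])
# express cloud in scoop frame (inverse of tool pose)
x=np.array([0,1.,0]);z=np.array([.5,0,-np.sqrt(.75)]);y=np.cross(z,x);RT=np.stack([x,y,z],1)
Rs=R@RT.T; o=np.array(p)-Rs@[-.082,0,.077]; print('org',o,'head',np.degrees(np.arctan2(Rs[1,0],Rs[0,0])))
for n,Q in(('scene',P),('side',P2)):
    L=(Q.reshape(-1,3)-o)@Rs
    L=L[np.isfinite(L).all(1)]
    k=L[(abs(L[:,0])<.07)&(abs(L[:,1])<.07)&(L[:,2]>-.03)&(L[:,2]<.07)]
    f=k[(abs(k[:,0])<.03)&(abs(k[:,1])<.03)&(k[:,2]<.03)]
    A=np.c_[f[:,:2],np.ones(len(f))];print(n,len(k),'floor plane',np.linalg.lstsq(A,f[:,2],rcond=None)[0],len(f))
    r=cv2.minAreaRect(k[:,:2].astype(np.float32));print(r,np.percentile(k,[1,99],axis=0).round(4).tolist())
```

```text
[0.42408673 0.14950853 0.26937816] 0.01920333058732983 [ 0.2789752  -0.24980049 -2.36164754]
org [0.44193486 0.06957508 0.19227375] head -77.48933391369162
scene 1970 floor plane [3.98384858e-05 1.19609058e-02 8.50131557e-03] 280
((-0.00876864418387413, 0.0036231093108654022), (0.12102016061544418, 0.101523257791996), 0.39484429359436035) [[-0.0648, -0.0453, 0.0056], [0.05, 0.0533, 0.0647]]
side 1697 floor plane [-0.00284144  0.01067814  0.00633546] 258
((-0.009092506021261215, -9.731203317642212e-05), (0.1216338574886322, 0.10198386013507843), 1.9210257530212402) [[-0.066, -0.0491, 0.0032], [0.0482, 0.0493, 0.0638]]
```

```bash
cat >> h.py <<'E'
BO=np.array([.5513,-.2565,0]);a=np.radians(-81.97);RB=np.array([[np.cos(a),-np.sin(a),0],[np.sin(a),np.cos(a),0],[0,0,1]])
def binmap(fs,out,S=.5e-3):
    M=np.zeros((260,600,3),np.uint8)
    for f in fs:
        P,im=cloud(f);L=((P-BO)@RB).reshape(-1,3);c=im.reshape(-1,3)
        k=np.isfinite(L).all(1)&(abs(L[:,0])<.148)&(abs(L[:,1])<.063)&(L[:,2]<.08);L=L[k];c=c[k];o=np.argsort(L[:,2]);L=L[o];c=c[o]
        N=np.zeros((260,600,3),np.uint8)
        for l,cc in zip(L,c): cv2.circle(N,(int(300+l[0]/S),int(130-l[1]/S)),2,cc[::-1].tolist(),-1)
        M=np.vstack([M,N]) if M.any() else N
    M=cv2.copyMakeBorder(M,0,0,0,0,0)
    for xb in range(-120,140,40): cv2.putText(M,str(xb),(int(300+xb*2),10),0,.4,(0,0,255))
    cv2.imwrite('pics/'+out+'.png',M)
E
python3 -c "
from h import *
binmap(['s5','s5b'],'b5')"
```

```text
(no output)
```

View pics/b5.png

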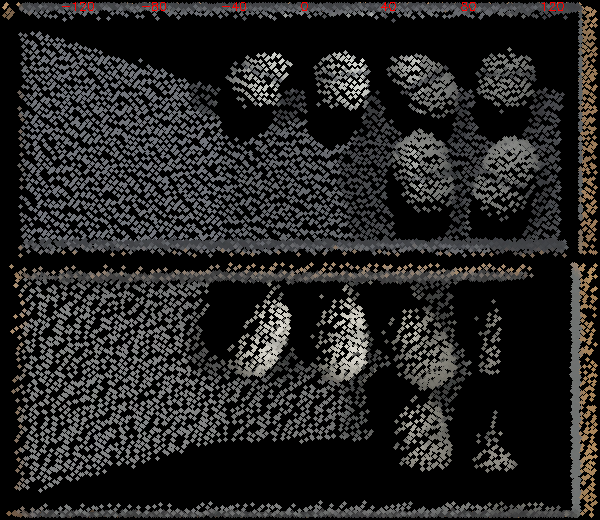

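```bash
cat >> h.py <<'E'
G=[-.082,0,.074]
def lip(xb,gap,pitch,yb=.003,head=-81.97,surf=None):
    """tool pose with scoop lip underside at bin-frame xb,yb (m), gap above surface"""
    z=.005+max(0,(-.04-xb)*np.tan(np.radians(25))) if surf is None else surf
    w=BO+RB@np.array([xb,yb,z+gap])
    p,R=pose([0,0,0],head,pitch,np.array(G)-[.05,0,0]); return p+w,R
def golip(*a,**k): p,R=lip(*a,**k); go(p,R)
def where():
    s=env.observe();R=np.array(s['tool_rot']);x=np.array([0,1.,0]);z=np.array([.5,0,-np.sqrt(.75)]);RT=np.stack([x,np.cross(z,x),z],1)
    Rs=R@RT.T;o=s['position']+Rs@(np.array([.05,0,0])-G);l=RB.T@(o-BO);e=Ro.from_matrix(Rs).as_euler('ZYX',degrees=True)
    print('lip in bin mm',(l*1000).round(1),'head,pitch,roll',e.round(2),'F',np.round(s['ft_force'],1),'T',np.round(s['wrist_torque'],2),'w',round(s['grip_width'],4),'t',round(s['time_s'],1))
E
python3 -c "
from h import *
where();golip(-.1,.08,25);p,R=lip(-.1,.08,25);print(p)"
```

```text
lip in bin mm [-288.3  -58.8  195.2] head,pitch,roll [-7.749e+01  7.000e-02  8.000e-02] F [ 0.3 -0.2 -2.4] T [ 0.44  0.08 -0.05] w 0.0192 t 22.5
turn [ 5.43 -0.31  0.93] shift in old axes [1.35 4.7  3.68] in new [1.81 5.69 1.34] |f| [ 0.3 -0.2 -2.4] w 0.0192 t 22.5
[ 0.52795844 -0.0695689   0.23583085]
```

Request:
step_arm(steps=[{"xyz": [0,0,0],"turn": [0.905,-0.05,0.155],"gripper": -1},{"xyz": [0,0,0],"turn": [0.905,-0.05,0.155],"gripper": -1},{"xyz": [0,0,0],"turn": [0.905,-0.05,0.155],"gripper": -1},{"xyz": [0,0,0],"turn": [0.905,-0.05,0.155],"gripper": -1},{"xyz": [0,0,0],"turn": [0.905,-0.05,0.155],"gripper": -1},{"xyz": [0,0,0],"turn": [0.905,-0.05,0.155],"gripper": -1},{"xyz": [0.22,0.7,0.15],"turn": [0,0,0],"gripper": -1},{"xyz": [0.22,0.7,0.15],"turn": [0,0,0],"gripper": -1},{"xyz": [0.22,0.7,0.15],"turn": [0,0,0],"gripper": -1},{"xyz": [0.22,0.7,0.15],"turn": [0,0,0],"gripper": -1},{"xyz": [0.22,0.7,0.15],"turn": [0,0,0],"gripper": -1},{"xyz": [0.22,0.7,0.15],"turn": [0,0,0],"gripper": -1},{"xyz": [0.22,0.7,0.15],"turn": [0,0,0],"gripper": -1},{"xyz": [0.22,0.7,0.15],"turn": [0,0,0],"gripper": -1},{"xyz": [0,0,0],"turn": [0,0,0],"gripper": -1},{"xyz": [0,0,0],"turn": [0,0,0],"gripper": -1}])

```text
time_s: 23.8
position: [0.5254, -0.0667, 0.2385]
tool_rot: [[0.99, 0.138, 0.007], [0.138, -0.987, -0.086], [-0.005, 0.086, -0.996]]
ft_force: [0.4, -0.7, -1.7]
grip_width: 0.0189
```

Run:
```python
from h import *
where();golip(-.1,.004,25)
# measure held scoop in its frame from cameras
s=env.observe();R=np.array(s['tool_rot']);x=np.array([0,1.,0]);z=np.array([.5,0,-np.sqrt(.75)]);RT=np.stack([x,np.cross(z,x),z],1)
Rs=R@RT.T;o=s['position']-Rs@G
for n in('scene','side'):
    P,im=snap(n,'s6'+n);L=((P.reshape(-1,3))-o)@Rs;L=L[np.isfinite(L).all(1)]
    k=L[(abs(L[:,0])<.07)&(abs(L[:,1])<.07)&(L[:,2]>-.02)&(L[:,2]<.06)]
    f=k[(abs(k[:,0])<.035)&(abs(k[:,1])<.035)&(k[:,2]<.02)]
    A=np.c_[f[:,:2],np.ones(len(f))];print(n,np.linalg.lstsq(A,f[:,2],rcond=None)[0].round(4),len(f),np.percentile(k,[1,99],axis=0).round(4).tolist())
```

```text
lip in bin mm [-1.033e+02  1.000e-01  1.156e+02] head,pitch,roll [-82.21  25.05  -0.3 ] F [ 0.4 -0.7 -1.7] T [ 0.11 -0.04 -0.03] w 0.0189 t 23.8
turn [-0.01  0.06 -0.02] shift in old axes [ 0.06 -0.09  1.97] in new [ 0.05 -0.09  1.97] |f| [ 0.4 -0.7 -1.7] w 0.0189 t 23.8
scene [-0.0022  0.0001  0.0001] 597 [[-0.063, -0.0473, -0.0032], [0.0491, 0.051, 0.0512]]
side [0.0001 0.0069 0.0002] 628 [[-0.0658, -0.0499, -0.0036], [0.0457, 0.0485, 0.0545]]
```

```bash
sed -i 's/^G=.*/G=[-.082,0,.077]/' h.py
python3 - <<'E'
from h import *
where();golip(-.1,.004,25);golip(-.04,.003,25)
E
```

```text
lip in bin mm [-106.1    0.6  114.1] head,pitch,roll [-82.01  25.01  -0.19] F [ 0.3  0.1 -1.4] T [0.15 0.02 0.04] w 0.0195 t 23.9
turn [-0.    0.04  0.01] shift in old axes [ 0.06 -0.02  1.93] in new [ 0.05 -0.02  1.93] |f| [ 0.3  0.1 -1.4] w 0.0195 t 23.9
turn [-0.    0.04  0.01] shift in old axes [0.06 1.41 2.79] in new [0.05 1.41 2.79] |f| [ 0.3  0.1 -1.4] w 0.0195 t 23.9
```

Request:
step_arm(steps=[{"xyz": [0.05,0,0.6],"turn": [0,0.04,0],"gripper": -1},{"xyz": [0,0,0.6],"turn": [0,0,0],"gripper": -1},{"xyz": [0,0,0.4],"turn": [0,0,0],"gripper": -1},{"xyz": [0,0,0.2],"turn": [0,0,0],"gripper": -1},{"xyz": [0,0,0.05],"turn": [0,0,0],"gripper": -1},{"xyz": [0,0,0],"turn": [0,0,0],"gripper": -1},{"xyz": [0,0,0],"turn": [0,0,0],"gripper": -1}])

```text
time_s: 24.48
position: [0.5293, -0.0717, 0.1681]
tool_rot: [[0.99, 0.14, 0.017], [0.141, -0.986, -0.088], [0.004, 0.089, -0.996]]
ft_force: [-0.5, 0.4, -0.9]
grip_width: 0.0192
```

Run:
```python
from h import *
where();golip(-.1,.002,25);golip(-.04,.002,25)
```

```text
lip in bin mm [-98.7   4.7  42.7] head,pitch,roll [-81.77  24.88   0.27] F [-0.5  0.4 -0.9] T [0.11 0.01 0.05] w 0.0192 t 24.5
turn [ 0.03 -0.05  0.01] shift in old axes [-0.03 -0.04  0.19] in new [-0.03 -0.04  0.19] |f| [-0.5  0.4 -0.9] w 0.0192 t 24.5
turn [ 0.03 -0.05  0.01] shift in old axes [-0.03  1.39  1.02] in new [-0.03  1.39  1.01] |f| [-0.5  0.4 -0.9] w 0.0192 t 24.5
```

Request:
step_arm(steps=[{"xyz": [0,0.27,0.2],"turn": [0,0,0],"gripper": -1},{"xyz": [0,0.28,0.2],"turn": [0,0,0],"gripper": -1},{"xyz": [0,0.28,0.2],"turn": [0,0,0],"gripper": -1},{"xyz": [0,0.28,0.2],"turn": [0,0,0],"gripper": -1},{"xyz": [0,0.28,0.2],"turn": [0,0,0],"gripper": -1},{"xyz": [0,0,0],"turn": [0,0,0],"gripper": -1},{"xyz": [0,0,0],"turn": [0,0,0],"gripper": -1},{"xyz": [0,0,0],"turn": [0,0,0],"gripper": -1}])

```text
time_s: 25.15
position: [0.5372, -0.1302, 0.132]
tool_rot: [[0.99, 0.14, 0.015], [0.14, -0.986, -0.087], [0.002, 0.088, -0.996]]
ft_force: [0.7, 0.6, -1.0]
grip_width: 0.019
```

Run:
```python
from h import *
where()
# incremental plan: lip advance with pitch flattening, relative moves in tool axes
pts=[(-.04,25),(-.028,22.5),(-.015,19.5),(0,16),(.015,12.5),(.03,9),(.045,5.5),(.06,2),(.075,1),(.09,1),(.105,1),(.12,1)]
pp=[lip(a,.0015,b) for a,b in pts]
p0=(np.array(env.observe()['position']),np.array(env.observe()['tool_rot']))
for p,R in pp:
    print(np.round(p0[1].T@(p-p0[0])/.04,2),np.round(Ro.from_matrix(p0[1].T@R).as_rotvec()/.08,2));p0=(p,R)
```

```text
lip in bin mm [-39.8   4.    6.5] head,pitch,roll [-81.88  24.96   0.15] F [ 0.7  0.6 -1. ] T [ 0.14  0.05 -0.06] w 0.019 t 25.1
[-0.02 -0.   -0.  ] [ 0.01 -0.03  0.  ]
[-0.    0.16  0.11] [-0.55  0.   -0.  ]
[0.   0.15 0.15] [-0.65 -0.    0.  ]
[0.   0.17 0.19] [-0.76 -0.    0.  ]
[0.   0.16 0.21] [-0.76  0.   -0.  ]
[0.   0.16 0.23] [-0.76  0.   -0.  ]
[-0.    0.15  0.26] [-0.76 -0.    0.  ]
[-0.    0.14  0.28] [-0.76  0.   -0.  ]
[0.   0.27 0.21] [-0.22 -0.    0.  ]
[0.   0.33 0.18] [0. 0. 0.]
[0.   0.33 0.18] [0. 0. 0.]
[-0.    0.33  0.18] [0. 0. 0.]
```

Request:
step_arm(steps=[{"xyz": [0,0.08,0.05],"turn": [-0.27,0,0],"gripper": -1},{"xyz": [0,0.08,0.06],"turn": [-0.28,0,0],"gripper": -1},{"xyz": [0,0.08,0.07],"turn": [-0.32,0,0],"gripper": -1},{"xyz": [0,0.08,0.08],"turn": [-0.33,0,0],"gripper": -1},{"xyz": [0,0.08,0.09],"turn": [-0.38,0,0],"gripper": -1},{"xyz": [0,0.08,0.1],"turn": [-0.38,0,0],"gripper": -1},{"xyz": [0,0.08,0.1],"turn": [-0.38,0,0],"gripper": -1},{"xyz": [0,0.08,0.11],"turn": [-0.38,0,0],"gripper": -1},{"xyz": [0,0.08,0.11],"turn": [-0.38,0,0],"gripper": -1},{"xyz": [0,0.08,0.12],"turn": [-0.38,0,0],"gripper": -1},{"xyz": [0,0.08,0.13],"turn": [-0.38,0,0],"gripper": -1},{"xyz": [0,0.08,0.13],"turn": [-0.38,0,0],"gripper": -1},{"xyz": [0,0.07,0.13],"turn": [-0.38,0,0],"gripper": -1},{"xyz": [0,0.07,0.14],"turn": [-0.38,0,0],"gripper": -1},{"xyz": [0,0,0],"turn": [0,0,0],"gripper": -1},{"xyz": [0,0,0],"turn": [0,0,0],"gripper": -1},{"xyz": [0,0,0],"turn": [0,0,0],"gripper": -1}])

```text
time_s: 26.57
position: [0.5459, -0.188, 0.0897]
tool_rot: [[0.99, 0.123, 0.069], [0.141, -0.875, -0.464], [0.003, 0.469, -0.883]]
ft_force: [0.2, -0.7, -2.2]
grip_width: 0.0191
```

Run:
```python
from h import *
where();golip(.075,.001,1);golip(.09,.001,1)
snap('scene','s7');snap('side','s7b');binmap(['s7','s7b'],'b7')
```

```text
lip in bin mm [60.6  4.7  8.1] head,pitch,roll [-81.88   2.03   0.19] F [ 0.2 -0.7 -2.2] T [0.5  0.08 0.01] w 0.0191 t 26.6
turn [-0.22 -0.04 -0.  ] shift in old axes [-0.03  0.23  0.25] in new [-0.03  0.23  0.25] |f| [ 0.2 -0.7 -2.2] w 0.0191 t 26.6
turn [-0.22 -0.04 -0.  ] shift in old axes [-0.03  0.57  0.43] in new [-0.03  0.56  0.44] |f| [ 0.2 -0.7 -2.2] w 0.0191 t 26.6
```

View pics/b7.png

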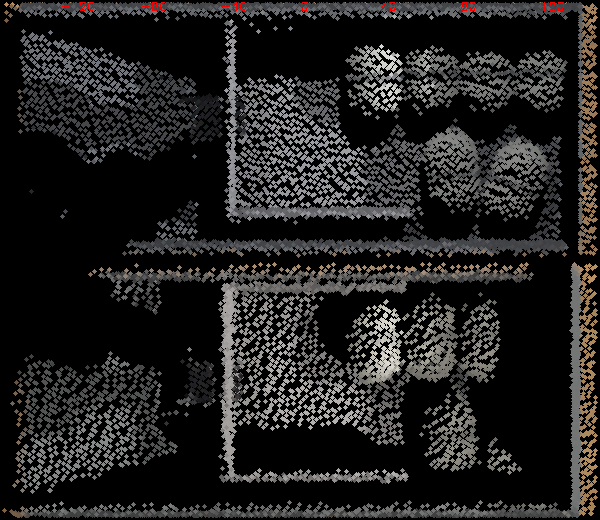

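Request:
step_arm(steps=[{"xyz": [-0.07,0,0.06],"turn": [-0.1,-0.03,0],"gripper": -1},{"xyz": [0,0.1,0.08],"turn": [-0.1,0,0],"gripper": -1},{"xyz": [0,0.12,0.07],"turn": [0,0,0],"gripper": -1},{"xyz": [0,0.12,0.07],"turn": [0,0,0],"gripper": -1},{"xyz": [0,0.12,0.07],"turn": [0,0,0],"gripper": -1},{"xyz": [0,0.12,0.07],"turn": [0,0,0],"gripper": -1},{"xyz": [0,0.1,0.06],"turn": [0,0,0],"gripper": -1},{"xyz": [0,0,0],"turn": [0,0,0],"gripper": -1},{"xyz": [0,0,0],"turn": [0,0,0],"gripper": -1}])

```text
time_s: 27.42
position: [0.5475, -0.2218, 0.0857]
tool_rot: [[0.99, 0.121, 0.068], [0.139, -0.867, -0.479], [0.001, 0.483, -0.875]]
ft_force: [-0.8, 0.2, -2.4]
grip_width: 0.0193
```

Run:
```python
from h import *
where();golip(.105,.001,1,.001);golip(.12,.001,1,.001)
```

```text
lip in bin mm [95.6  1.   6.2] head,pitch,roll [-8.202e+01  1.100e+00  3.000e-02] F [-0.8  0.2 -2.4] T [ 0.53  0.11 -0.04] w 0.0193 t 27.4
turn [-0.02 -0.   -0.01] shift in old axes [-0.    0.2   0.12] in new [-0.    0.2   0.12] |f| [-0.8  0.2 -2.4] w 0.0193 t 27.4
turn [-0.02 -0.   -0.01] shift in old axes [-0.    0.53  0.3 ] in new [-0.    0.53  0.3 ] |f| [-0.8  0.2 -2.4] w 0.0193 t 27.4
```

Request:
step_arm(steps=[{"xyz": [0,0.1,0.06],"turn": [0,0,0],"gripper": -1},{"xyz": [0,0.11,0.06],"turn": [0,0,0],"gripper": -1},{"xyz": [0,0.11,0.06],"turn": [0,0,0],"gripper": -1},{"xyz": [0,0.11,0.06],"turn": [0,0,0],"gripper": -1},{"xyz": [0,0.1,0.06],"turn": [0,0,0],"gripper": -1},{"xyz": [0,0,0],"turn": [0,0,0],"gripper": -1},{"xyz": [0,0,0],"turn": [0,0,0],"gripper": -1}])

```text
time_s: 28.0
position: [0.551, -0.244, 0.0859]
tool_rot: [[0.99, 0.121, 0.069], [0.139, -0.868, -0.477], [0.002, 0.482, -0.876]]
ft_force: [-1.0, 15.5, 5.7]
grip_width: 0.0192
```

Run:
```python
from h import *
where();golip(.133,.001,1,.001)
snap('scene','s8');snap('side','s8b');binmap(['s8','s8b'],'b8')
```

```text
lip in bin mm [118.    1.5   6.1] head,pitch,roll [-82.     1.2    0.11] F [-1.  15.5  5.7] T [ 1.89  0.33 -0.51] w 0.0192 t 28.0
turn [-0.04 -0.02 -0.02] shift in old axes [-0.01  0.32  0.19] in new [-0.01  0.32  0.19] |f| [-1.  15.5  5.7] w 0.0192 t 28.0
```

View pics/b8.png

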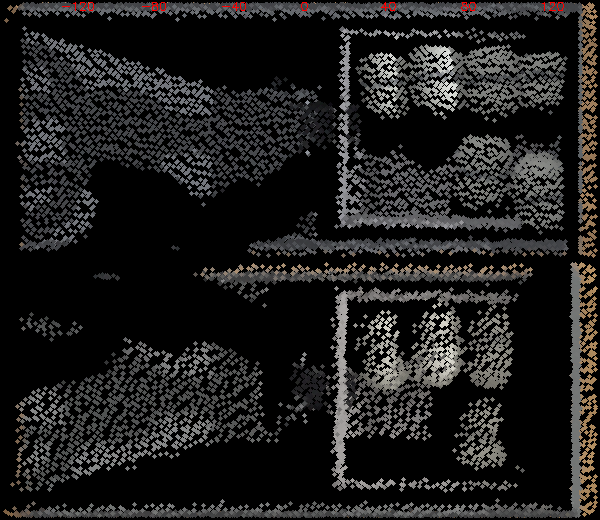

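```bash
cat > seq.py <<'E'
from h import *
def seq(pts,yb=.001):
    s=env.observe();p0=(np.array(s['position']),np.array(s['tool_rot']))
    for a,z,b in pts:
        p,R=lip(a,z,b,yb,surf=0)
        print(np.round(p0[1].T@(p-p0[0])/.04,2),np.round(Ro.from_matrix(p0[1].T@R).as_rotvec()/.08,2));p0=(p,R)
E
python3 - <<'E'
from seq import *
f=lambda b:.0065+.1*np.sin(np.radians(-b))
seq([(a,f(b),b) for a,b in[(.114,0),(.109,-4),(.105,-8),(.102,-12),(.099,-16),(.096,-20),(.093,-24)]]+[(.09,.12,-24),(.06,.2,-24)])
E
```

```text
[-0.01 -0.15 -0.02] [-0.26 -0.02 -0.02]
[ 0.   -0.25 -0.07] [-0.87 -0.   -0.  ]
[-0.   -0.21 -0.06] [-0.87  0.    0.  ]
[ 0.   -0.18 -0.04] [-0.87  0.   -0.  ]
[-0.   -0.17 -0.04] [-0.87 -0.    0.  ]
[ 0.   -0.16 -0.03] [-0.87  0.   -0.  ]
[-0.   -0.15 -0.02] [-0.87  0.   -0.  ]
[ 0.    1.43 -1.13] [0. 0. 0.]
[ 0.    1.18 -1.78] [0. 0. 0.]
```

Request:
step_arm(steps=[{"xyz": [0,-0.07,-0.01],"turn": [-0.13,0,0],"gripper": -1},{"xyz": [0,-0.08,-0.01],"turn": [-0.13,0,0],"gripper": -1},{"xyz": [0,-0.12,-0.03],"turn": [-0.43,0,0],"gripper": -1},{"xyz": [0,-0.13,-0.04],"turn": [-0.44,0,0],"gripper": -1},{"xyz": [0,-0.1,-0.03],"turn": [-0.43,0,0],"gripper": -1},{"xyz": [0,-0.11,-0.03],"turn": [-0.44,0,0],"gripper": -1},{"xyz": [0,-0.09,-0.02],"turn": [-0.43,0,0],"gripper": -1},{"xyz": [0,-0.09,-0.02],"turn": [-0.44,0,0],"gripper": -1},{"xyz": [0,-0.08,-0.02],"turn": [-0.43,0,0],"gripper": -1},{"xyz": [0,-0.09,-0.02],"turn": [-0.44,0,0],"gripper": -1},{"xyz": [0,-0.08,-0.02],"turn": [-0.43,0,0],"gripper": -1},{"xyz": [0,-0.08,-0.02],"turn": [-0.44,0,0],"gripper": -1},{"xyz": [0,-0.07,-0.01],"turn": [-0.43,0,0],"gripper": -1},{"xyz": [0,-0.08,-0.01],"turn": [-0.44,0,0],"gripper": -1},{"xyz": [0,0,0],"turn": [0,0,0],"gripper": -1},{"xyz": [0,0,0],"turn": [0,0,0],"gripper": -1}])

```text
time_s: 29.43
position: [0.5449, -0.1997, 0.0631]
tool_rot: [[0.99, 0.082, 0.114], [0.14, -0.582, -0.801], [0.001, 0.809, -0.588]]
ft_force: [1.1, 1.0, 0.0]
grip_width: 0.0192
```

Run:
```python
from seq import *
where();seq([(.09,.12,-24),(.06,.2,-24)])
snap('scene','s9');snap('side','s9b')
a=cv2.imread('pics/s9.png')[180:360,90:290];b=cv2.imread('pics/s9b.png')[200:380,270:470]
cv2.imwrite('pics/v9.png',np.hstack([cv2.resize(x,(400,360)) for x in(a,b)]))
```

```text
lip in bin mm [94.8  1.6 46.4] head,pitch,roll [-8.197e+01 -2.398e+01  3.000e-02] F [1.1 1.  0. ] T [ 0.71  0.15 -0.01] w 0.0192 t 29.4
[-0.01  1.42 -1.18] [-0.   -0.01 -0.  ]
[ 0.    1.18 -1.78] [0. 0. 0.]
```

View pics/v9.png

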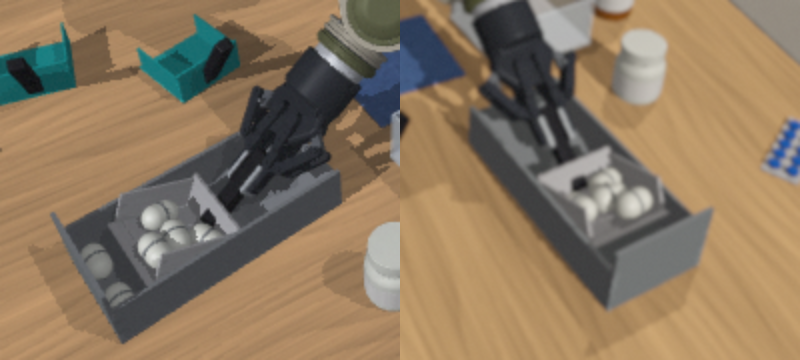

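Request:
step_arm(steps=[{"xyz": [0,0.14,-0.12],"turn": [0,0,0],"gripper": -1},{"xyz": [0,0.28,-0.24],"turn": [0,0,0],"gripper": -1},{"xyz": [0,0.35,-0.28],"turn": [0,0,0],"gripper": -1},{"xyz": [0,0.35,-0.28],"turn": [0,0,0],"gripper": -1},{"xyz": [0,0.35,-0.28],"turn": [0,0,0],"gripper": -1},{"xyz": [0,0.35,-0.28],"turn": [0,0,0],"gripper": -1},{"xyz": [0,0.35,-0.28],"turn": [0,0,0],"gripper": -1},{"xyz": [0,0.3,-0.24],"turn": [0,0,0],"gripper": -1},{"xyz": [0,0.2,-0.16],"turn": [0,0,0],"gripper": -1},{"xyz": [0,0.1,-0.08],"turn": [0,0,0],"gripper": -1},{"xyz": [0,0,0],"turn": [0,0,0],"gripper": -1},{"xyz": [0,0,0],"turn": [0,0,0],"gripper": -1}])

```text
time_s: 30.53
position: [0.5431, -0.1922, 0.2053]
tool_rot: [[0.99, 0.081, 0.113], [0.139, -0.582, -0.801], [0.001, 0.809, -0.588]]
ft_force: [0.2, 0.4, -2.1]
grip_width: 0.0194
```

```bash
cat >> seq.py <<'E'
TC=np.array([.6258,.0573]);hd=np.array([np.cos(np.radians(-82)),np.sin(np.radians(-82))])
def tseq(pts):
    """(back offset m, lip z, pitch)"""
    s=env.observe();p0=(np.array(s['position']),np.array(s['tool_rot']))
    for b,z,pi in pts:
        w=np.r_[TC-hd*b,z];p,R=pose([0,0,0],-82,pi,np.array(G)-[.05,0,0]);p=p+w
        print(np.round(p0[1].T@(p-p0[0])/.04,2),np.round(Ro.from_matrix(p0[1].T@R).as_rotvec()/.08,2));p0=(p,R)
E
cat > t.py <<'E'
from seq import *
where();print(env.observe()['q'])
tseq([(.02,.2,-24),(.02,.16,0),(.02,.12,15),(.02,.09,30),(.02,.08,45),(.02,.075,60),(.02,.075,70)])
E
python3 t.py
```

```text
lip in bin mm [ 87.1   0.8 188.6] head,pitch,roll [-8.201e+01 -2.399e+01  4.000e-02] F [ 0.2  0.4 -2.1] T [ 0.84  0.14 -0.05] w 0.0194 t 30.5
[-13.29092871  27.38596775  91.91842545 -63.93177244  57.02795749
  14.51131143]
[ 2.92 -5.76 -8.41] [-0.   -0.01 -0.01]
[0.  0.7 0.1] [ 5.24 -0.    0.  ]
[0.   0.42 0.49] [ 3.27  0.   -0.  ]
[-0.    0.73  0.35] [3.27 0.   0.  ]
[-0.    0.92 -0.13] [3.27 0.   0.  ]
[-0.    0.96 -0.26] [ 3.27 -0.    0.  ]
[-0.    0.6  -0.28] [ 2.18  0.   -0.  ]
```

Request:
step_arm(steps=[{"xyz": [0.06,-0.12,-0.17],"turn": [0,0,0],"gripper": -1},{"xyz": [0.12,-0.23,-0.34],"turn": [0,0,0],"gripper": -1},{"xyz": [0.18,-0.35,-0.5],"turn": [0,0,0],"gripper": -1},{"xyz": [0.19,-0.374,-0.547],"turn": [0,0,0],"gripper": -1},{"xyz": [0.19,-0.374,-0.547],"turn": [0,0,0],"gripper": -1},{"xyz": [0.19,-0.374,-0.547],"turn": [0,0,0],"gripper": -1},{"xyz": [0.19,-0.374,-0.547],"turn": [0,0,0],"gripper": -1},{"xyz": [0.19,-0.374,-0.547],"turn": [0,0,0],"gripper": -1},{"xyz": [0.19,-0.374,-0.547],"turn": [0,0,0],"gripper": -1},{"xyz": [0.19,-0.374,-0.547],"turn": [0,0,0],"gripper": -1},{"xyz": [0.19,-0.374,-0.547],"turn": [0,0,0],"gripper": -1},{"xyz": [0.19,-0.374,-0.547],"turn": [0,0,0],"gripper": -1},{"xyz": [0.19,-0.374,-0.547],"turn": [0,0,0],"gripper": -1},{"xyz": [0.19,-0.374,-0.547],"turn": [0,0,0],"gripper": -1},{"xyz": [0.19,-0.374,-0.547],"turn": [0,0,0],"gripper": -1},{"xyz": [0.15,-0.29,-0.42],"turn": [0,0,0],"gripper": -1},{"xyz": [0.09,-0.17,-0.25],"turn": [0,0,0],"gripper": -1},{"xyz": [0.06,-0.12,-0.17],"turn": [0,0,0],"gripper": -1},{"xyz": [0,0,0],"turn": [0,0,0],"gripper": -1},{"xyz": [0,0,0],"turn": [0,0,0],"gripper": -1}])

```text
time_s: 32.2
position: [0.6027, 0.2281, 0.2157]
tool_rot: [[0.99, 0.083, 0.113], [0.14, -0.581, -0.802], [-0.001, 0.81, -0.587]]
ft_force: [-0.1, -0.2, -1.5]
grip_width: 0.0189
```

```bash
python3 t.py
```

```text
lip in bin mm [-320.8  118.6  199.2] head,pitch,roll [-8.195e+01 -2.405e+01 -4.000e-02] F [-0.1 -0.2 -1.5] T [0.78 0.13 0.06] w 0.0189 t 32.2
[ 26.5700128   44.10401231  55.49155295 -50.988111    98.98726399
  18.81158719]
[-0.02  0.03 -0.  ] [ 0.01 -0.    0.01]
[0.  0.7 0.1] [ 5.24 -0.    0.  ]
[0.   0.42 0.49] [ 3.27  0.   -0.  ]
[-0.    0.73  0.35] [3.27 0.   0.  ]
[-0.    0.92 -0.13] [3.27 0.   0.  ]
[-0.    0.96 -0.26] [ 3.27 -0.    0.  ]
[-0.    0.6  -0.28] [ 2.18  0.   -0.  ]
```

Request:
step_arm(steps=[{"xyz": [0,0.12,0.02],"turn": [0.87,0,0],"gripper": -1},{"xyz": [0,0.12,0.02],"turn": [0.87,0,0],"gripper": -1},{"xyz": [0,0.12,0.02],"turn": [0.87,0,0],"gripper": -1},{"xyz": [0,0.12,0.02],"turn": [0.87,0,0],"gripper": -1},{"xyz": [0,0.11,0.01],"turn": [0.88,0,0],"gripper": -1},{"xyz": [0,0.11,0.01],"turn": [0.88,0,0],"gripper": -1},{"xyz": [0,0.1,0.12],"turn": [0.82,0,0],"gripper": -1},{"xyz": [0,0.1,0.12],"turn": [0.82,0,0],"gripper": -1},{"xyz": [0,0.11,0.12],"turn": [0.82,0,0],"gripper": -1},{"xyz": [0,0.11,0.13],"turn": [0.81,0,0],"gripper": -1},{"xyz": [0,0.18,0.09],"turn": [0.82,0,0],"gripper": -1},{"xyz": [0,0.18,0.09],"turn": [0.82,0,0],"gripper": -1},{"xyz": [0,0.18,0.09],"turn": [0.82,0,0],"gripper": -1},{"xyz": [0,0.19,0.08],"turn": [0.81,0,0],"gripper": -1},{"xyz": [0,0.23,-0.03],"turn": [0.82,0,0],"gripper": -1},{"xyz": [0,0.23,-0.03],"turn": [0.82,0,0],"gripper": -1},{"xyz": [0,0.23,-0.03],"turn": [0.82,0,0],"gripper": -1},{"xyz": [0,0.23,-0.04],"turn": [0.81,0,0],"gripper": -1},{"xyz": [0,0,0],"turn": [0,0,0],"gripper": -1}])

```text
time_s: 33.78
position: [0.6188, 0.1109, 0.214]
tool_rot: [[0.991, 0.129, -0.036], [0.134, -0.957, 0.257], [-0.001, -0.259, -0.966]]
ft_force: [0.4, -0.4, -2.0]
grip_width: 0.0195
```

Run:
```python
from seq import *
where();print(env.observe()['q'])
tseq([(.02,.075,60),(.02,.075,70)])
```

```text
lip in bin mm [-315.6  117.8   66.2] head,pitch,roll [-82.36  45.03  -0.09] F [ 0.4 -0.4 -2. ] T [-0.23  0.02  0.03] w 0.0195 t 33.8
[ -6.2347748   31.63897067  65.02186203  14.57560531  87.19574721
 -15.14253686]
[-0.01  0.75 -0.56] [ 3.27 -0.01 -0.06]
[-0.    0.6  -0.28] [ 2.18  0.   -0.  ]
```

Request:
step_arm(steps=[{"xyz": [0,0.19,-0.14],"turn": [0.82,0,0],"gripper": -1},{"xyz": [0,0.19,-0.14],"turn": [0.82,0,0],"gripper": -1},{"xyz": [0,0.19,-0.14],"turn": [0.82,0,0],"gripper": -1},{"xyz": [0,0.19,-0.14],"turn": [0.81,0,0],"gripper": -1},{"xyz": [0,0.2,-0.1],"turn": [0.73,0,0],"gripper": -1},{"xyz": [0,0.2,-0.09],"turn": [0.73,0,0],"gripper": -1},{"xyz": [0,0.2,-0.09],"turn": [0.72,0,0],"gripper": -1},{"xyz": [0,0,0],"turn": [0,0,0],"gripper": -1},{"xyz": [0,0,0],"turn": [0,0,0],"gripper": -1},{"xyz": [0,0,0],"turn": [0,0,0],"gripper": -1},{"xyz": [0,0,0],"turn": [0,0,0],"gripper": -1}])

```text
time_s: 34.7
position: [0.6273, 0.0542, 0.2217]
tool_rot: [[0.99, 0.109, -0.089], [0.141, -0.76, 0.634], [0.001, -0.64, -0.768]]
ft_force: [1.3, 0.5, -1.6]
grip_width: 0.0195
```

Run:
```python
from seq import *
where()
snap('scene','s10');snap('side','s10b')
a=cv2.imread('pics/s10.png')[160:340,100:400];b=cv2.imread('pics/s10b.png')[130:360,260:440]
cv2.imwrite('pics/v10.png',np.hstack([cv2.resize(a,(480,288)),cv2.resize(b,(225,288))]))
```

```text
lip in bin mm [-323.8  118.8   71.2] head,pitch,roll [-81.73  69.83   0.2 ] F [ 1.3  0.5 -1.6] T [-0.47 -0.11  0.01] w 0.0195 t 34.7
```

View pics/v10.png

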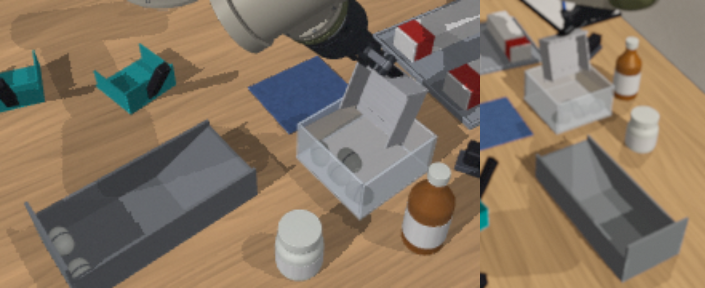

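Run:
```python
from seq import *
P,im=cloud('s10');L=(P-BO)@RB
m=(L[...,2]>.012)&(L[...,2]<.045)&(abs(L[...,1])<.054)&(L[...,0]>-.03)&(L[...,0]<.131)
n,l,st,c=cv2.connectedComponentsWithStats(m.astype(np.uint8))
for j in range(1,n):
    if st[j,4]>25: q=L[l==j];print('caps',st[j,4],q.mean(0).round(3),q.min(0).round(3),q.max(0).round(3))
h=cv2.cvtColor(im,cv2.COLOR_RGB2HSV);m=(h[...,0]>100)&(h[...,0]<128)&(h[...,1]>90)&(P[...,2]<.02)&(P[...,2]>-.005)&(abs(P[...,0]-.44)<.13)&(abs(P[...,1]-.06)<.13)
b=cv2.morphologyEx(m.astype(np.uint8),cv2.MORPH_OPEN,np.ones((3,3)))>0
q=P[b];print('mat',len(q),cv2.minAreaRect(q[:,:2].astype(np.float32)),np.median(q[:,2]))
where();tseq([(.02,.2,70)])
p,R=lip(-.1,.08,25,.001)
s=env.observe();R0=np.array(s['tool_rot']);p1=s['position']+np.array([0,0,.125]);print(np.round(R0.T@R,2)[0,0],np.round(Ro.from_matrix(R0.T@R).as_rotvec()/.08,2),np.round(R.T@(p-p1)/.04,2))
```

```text
caps 195 [ 0.12  -0.025  0.029] [ 0.107 -0.049  0.016] [ 0.131 -0.009  0.036]
caps 111 [0.12  0.026 0.032] [0.108 0.012 0.023] [0.131 0.038 0.036]
mat 1527 ((0.4477559030056, 0.0607602596282959), (0.1304297149181366, 0.14917907118797302), 3.0701775550842285) 0.004855939943694709
lip in bin mm [-323.8  118.8   71.2] head,pitch,roll [-81.72  69.86   0.21] F [-0.2 -0.4 -0.6] T [-0.55 -0.06  0.01] w 0.0196 t 34.8
[-0.02 -1.99 -2.53] [ 0.03 -0.    0.02]
1.0 [-9.79 -0.01  0.02] [-2.94  2.5   2.93]
```

Request:
step_arm(steps=[{"xyz": [0,-0.3,-0.4],"turn": [0,0,0],"gripper": -1},{"xyz": [0,-0.5,-0.62],"turn": [0,0,0],"gripper": -1},{"xyz": [0,-0.55,-0.7],"turn": [0,0,0],"gripper": -1},{"xyz": [0,-0.64,-0.81],"turn": [0,0,0],"gripper": -1},{"xyz": [0,0,0],"turn": [-1,0,0],"gripper": -1},{"xyz": [0,0,0],"turn": [-1,0,0],"gripper": -1},{"xyz": [0,0,0],"turn": [-1,0,0],"gripper": -1},{"xyz": [0,0,0],"turn": [-1,0,0],"gripper": -1},{"xyz": [0,0,0],"turn": [-1,0,0],"gripper": -1},{"xyz": [0,0,0],"turn": [-1,0,0],"gripper": -1},{"xyz": [0,0,0],"turn": [-1,0,0],"gripper": -1},{"xyz": [0,0,0],"turn": [-1,0,0],"gripper": -1},{"xyz": [0,0,0],"turn": [-1,0,0],"gripper": -1},{"xyz": [0,0,0],"turn": [-0.79,0,0],"gripper": -1},{"xyz": [0,0,0],"turn": [0,0,0],"gripper": -1},{"xyz": [0,0,0],"turn": [0,0,0],"gripper": -1}])

```text
time_s: 36.13
position: [0.6277, 0.0506, 0.35]
tool_rot: [[0.99, 0.141, 0.013], [0.141, -0.986, -0.083], [0.001, 0.084, -0.996]]
ft_force: [1.0, -0.2, -1.5]
grip_width: 0.019
```

Run:
```python
from seq import *
where();golip(-.1,.05,25,.001)
```

```text
lip in bin mm [-206.6  118.8  224.2] head,pitch,roll [-8.186e+01  2.517e+01  5.000e-02] F [ 1.  -0.2 -1.5] T [0.11 0.   0.03] w 0.019 t 36.1
turn [-0.04 -0.01  0.02] shift in old axes [-2.95  2.35  3.75] in new [-2.94  2.34  3.75] |f| [ 1.  -0.2 -1.5] w 0.019 t 36.1
```

Request:
step_arm(steps=[{"xyz": [-0.4,0.33,0.2],"turn": [0,0,0],"gripper": -1},{"xyz": [-0.6,0.48,0.3],"turn": [0,0,0],"gripper": -1},{"xyz": [-0.65,0.51,0.4],"turn": [0,0,0],"gripper": -1},{"xyz": [-0.65,0.51,0.4],"turn": [0,0,0],"gripper": -1},{"xyz": [-0.64,0.51,0.4],"turn": [0,0,0],"gripper": -1},{"xyz": [0,0,0.6],"turn": [0,0,0],"gripper": -1},{"xyz": [0,0,0.7],"turn": [0,0,0],"gripper": -1},{"xyz": [0,0,0.5],"turn": [0,0,0],"gripper": -1},{"xyz": [0,0,0.25],"turn": [0,0,0],"gripper": -1},{"xyz": [0,0,0],"turn": [0,0,0],"gripper": -1},{"xyz": [0,0,0],"turn": [0,0,0],"gripper": -1}])

```text
time_s: 37.05
position: [0.5265, -0.0726, 0.2085]
tool_rot: [[0.99, 0.138, 0.012], [0.138, -0.987, -0.084], [0.001, 0.085, -0.996]]
ft_force: [0.2, -0.6, -0.3]
grip_width: 0.0194
```

Run:
```python
from seq import *
where();golip(-.1,.003,25,.001);golip(-.04,.002,25,.001)
```

```text
lip in bin mm [-98.8   1.1  82.7] head,pitch,roll [-8.205e+01  2.514e+01  4.000e-02] F [ 0.2 -0.6 -0.3] T [ 0.06 -0.    0.01] w 0.0194 t 37.0
turn [-0.03 -0.01 -0.02] shift in old axes [-0.   -0.14  1.17] in new [-0.   -0.14  1.17] |f| [ 0.2 -0.6 -0.3] w 0.0194 t 37.0
turn [-0.03 -0.01 -0.02] shift in old axes [-0.    1.3   2.02] in new [-0.    1.29  2.02] |f| [ 0.2 -0.6 -0.3] w 0.0194 t 37.0
```

Request:
step_arm(steps=[{"xyz": [0,-0.14,0.4],"turn": [0,0,0],"gripper": -1},{"xyz": [0,0,0.4],"turn": [0,0,0],"gripper": -1},{"xyz": [0,0,0.25],"turn": [0,0,0],"gripper": -1},{"xyz": [0,0,0.12],"turn": [0,0,0],"gripper": -1},{"xyz": [0,0.28,0.17],"turn": [0,0,0],"gripper": -1},{"xyz": [0,0.29,0.17],"turn": [0,0,0],"gripper": -1},{"xyz": [0,0.29,0.17],"turn": [0,0,0],"gripper": -1},{"xyz": [0,0.29,0.17],"turn": [0,0,0],"gripper": -1},{"xyz": [0,0.29,0.17],"turn": [0,0,0],"gripper": -1},{"xyz": [0,0,0],"turn": [0,0,0],"gripper": -1},{"xyz": [0,0,0],"turn": [0,0,0],"gripper": -1}])

```text
time_s: 37.97
position: [0.5347, -0.1312, 0.132]
tool_rot: [[0.99, 0.137, 0.012], [0.138, -0.987, -0.085], [0.0, 0.086, -0.996]]
ft_force: [-0.5, 0.0, -1.2]
grip_width: 0.0194
```

Request:
step_arm(steps=[{"xyz": [0,0.08,0.05],"turn": [-0.27,0,0],"gripper": -1},{"xyz": [0,0.08,0.06],"turn": [-0.28,0,0],"gripper": -1},{"xyz": [0,0.08,0.07],"turn": [-0.32,0,0],"gripper": -1},{"xyz": [0,0.08,0.08],"turn": [-0.33,0,0],"gripper": -1},{"xyz": [0,0.08,0.09],"turn": [-0.38,0,0],"gripper": -1},{"xyz": [0,0.08,0.1],"turn": [-0.38,0,0],"gripper": -1},{"xyz": [0,0.08,0.1],"turn": [-0.38,0,0],"gripper": -1},{"xyz": [0,0.08,0.11],"turn": [-0.38,0,0],"gripper": -1},{"xyz": [0,0.08,0.11],"turn": [-0.38,0,0],"gripper": -1},{"xyz": [0,0.08,0.12],"turn": [-0.38,0,0],"gripper": -1},{"xyz": [0,0.08,0.13],"turn": [-0.38,0,0],"gripper": -1},{"xyz": [0,0.08,0.13],"turn": [-0.38,0,0],"gripper": -1},{"xyz": [0,0.07,0.13],"turn": [-0.38,0,0],"gripper": -1},{"xyz": [0,0.07,0.14],"turn": [-0.38,0,0],"gripper": -1},{"xyz": [0,0,0],"turn": [0,0,0],"gripper": -1},{"xyz": [0,0,0],"turn": [0,0,0],"gripper": -1},{"xyz": [0,0,0],"turn": [0,0,0],"gripper": -1}])

```text
time_s: 39.38
position: [0.5431, -0.1879, 0.0898]
tool_rot: [[0.99, 0.123, 0.066], [0.14, -0.876, -0.462], [0.001, 0.467, -0.884]]
ft_force: [-0.5, 0.1, -1.4]
grip_width: 0.0191
```

Run:
```python
from seq import *
where();golip(.1,.0005,.5,.001);golip(.133,.0005,0.5,.001)
```

```text
lip in bin mm [59.9  1.6  7.8] head,pitch,roll [-8.194e+01  2.170e+00  7.000e-02] F [-0.5  0.1 -1.4] T [ 0.42  0.07 -0.03] w 0.0191 t 39.4
turn [-0.36 -0.02 -0.  ] shift in old axes [-0.01  0.76  0.58] in new [-0.01  0.75  0.6 ] |f| [-0.5  0.1 -1.4] w 0.0191 t 39.4
turn [-0.36 -0.02 -0.  ] shift in old axes [-0.01  1.49  0.96] in new [-0.01  1.46  1.  ] |f| [-0.5  0.1 -1.4] w 0.0191 t 39.4
```

Request:
step_arm(steps=[{"xyz": [0,0.12,0.1],"turn": [-0.12,0,0],"gripper": -1},{"xyz": [0,0.12,0.1],"turn": [-0.12,0,0],"gripper": -1},{"xyz": [0,0.13,0.1],"turn": [-0.12,0,0],"gripper": -1},{"xyz": [0,0.13,0.1],"turn": [0,0,0],"gripper": -1},{"xyz": [0,0.13,0.09],"turn": [0,0,0],"gripper": -1},{"xyz": [0,0.13,0.09],"turn": [0,0,0],"gripper": -1},{"xyz": [0,0.09,0.05],"turn": [0,0,0],"gripper": -1},{"xyz": [0,0.09,0.05],"turn": [0,0,0],"gripper": -1},{"xyz": [0,0.09,0.05],"turn": [0,0,0],"gripper": -1},{"xyz": [0,0.09,0.05],"turn": [0,0,0],"gripper": -1},{"xyz": [0,0.09,0.05],"turn": [0,0,0],"gripper": -1},{"xyz": [0,0.09,0.05],"turn": [0,0,0],"gripper": -1},{"xyz": [0,0.09,0.05],"turn": [0,0,0],"gripper": -1},{"xyz": [0,0,0],"turn": [0,0,0],"gripper": -1},{"xyz": [0,0,0],"turn": [0,0,0],"gripper": -1}])

```text
time_s: 40.63
position: [0.5523, -0.2546, 0.0841]
tool_rot: [[0.99, 0.121, 0.069], [0.14, -0.862, -0.488], [0.001, 0.493, -0.87]]
ft_force: [0.2, -0.8, -0.1]
grip_width: 0.0193
```

Run:
```python
from seq import *
where();golip(.133,.0005,0.5,.001)
P,im=snap('scene','s11');snap('side','s11b');binmap(['s11','s11b'],'b11')
L=(P-BO)@RB
m=(L[...,2]>.012)&(L[...,2]<.046)&(abs(L[...,1])<.043)&(L[...,0]>.04)&(L[...,0]<.131)
n,l,st,c=cv2.connectedComponentsWithStats(m.astype(np.uint8))
for j in range(1,n):
    if st[j,4]>25: q=L[l==j];print('caps',st[j,4],q.mean(0).round(3),q.min(0).round(3),q.max(0).round(3))
```

```text
lip in bin mm [129.6   1.3   6. ] head,pitch,roll [-8.198e+01  4.800e-01  4.000e-02] F [ 0.2 -0.8 -0.1] T [0.28 0.08 0.09] w 0.0193 t 40.6
turn [ 0.   -0.01 -0.01] shift in old axes [-0.01  0.07  0.05] in new [-0.01  0.07  0.05] |f| [ 0.2 -0.8 -0.1] w 0.0193 t 40.6
caps 327 [0.12  0.002 0.032] [ 0.107 -0.036  0.019] [0.131 0.039 0.039]
```

Run:
```python
from seq import *
f=lambda b:.0065+.1*np.sin(np.radians(-b))
seq([(a,f(b),b) for a,b in[(.132,0),(.132,-4),(.131,-8),(.129,-12),(.126,-16),(.121,-20),(.115,-24)]])
```

```text
[-0.    0.03  0.03] [-0.1  -0.01 -0.  ]
[ 0.   -0.14 -0.01] [-0.87 -0.   -0.  ]
[-0.   -0.15 -0.02] [-0.87  0.    0.  ]
[-0.   -0.16 -0.03] [-0.87  0.   -0.  ]
[ 0.   -0.17 -0.04] [-0.87 -0.    0.  ]
[ 0.   -0.19 -0.06] [-0.87  0.   -0.  ]
[-0.   -0.2  -0.08] [-0.87  0.   -0.  ]
```

Request:
step_arm(steps=[{"xyz": [0,0.05,0.03],"turn": [-0.1,0,0],"gripper": -1},{"xyz": [0,0,0],"turn": [0,0,0],"gripper": -1},{"xyz": [0,-0.07,0],"turn": [-0.43,0,0],"gripper": -1},{"xyz": [0,-0.07,-0.01],"turn": [-0.44,0,0],"gripper": -1},{"xyz": [0,-0.07,-0.01],"turn": [-0.43,0,0],"gripper": -1},{"xyz": [0,-0.08,-0.01],"turn": [-0.44,0,0],"gripper": -1},{"xyz": [0,-0.08,-0.01],"turn": [-0.43,0,0],"gripper": -1},{"xyz": [0,-0.08,-0.02],"turn": [-0.44,0,0],"gripper": -1},{"xyz": [0,-0.08,-0.02],"turn": [-0.43,0,0],"gripper": -1},{"xyz": [0,-0.09,-0.02],"turn": [-0.44,0,0],"gripper": -1},{"xyz": [0,-0.09,-0.03],"turn": [-0.43,0,0],"gripper": -1},{"xyz": [0,-0.1,-0.03],"turn": [-0.44,0,0],"gripper": -1},{"xyz": [0,-0.1,-0.04],"turn": [-0.43,0,0],"gripper": -1},{"xyz": [0,-0.1,-0.04],"turn": [-0.44,0,0],"gripper": -1},{"xyz": [0,0,0],"turn": [0,0,0],"gripper": -1},{"xyz": [0,0,0],"turn": [0,0,0],"gripper": -1}])

```text
time_s: 42.07
position: [0.5476, -0.22, 0.0637]
tool_rot: [[0.99, 0.083, 0.113], [0.14, -0.585, -0.799], [0.0, 0.807, -0.59]]
ft_force: [-0.2, 0.1, -2.0]
grip_width: 0.0194
```

Run:
```python
from seq import *
where();seq([(.1,.19,-24)])
snap('scene','s12');snap('side','s12b')
a=cv2.imread('pics/s12.png')[180:360,90:290];b=cv2.imread('pics/s12b.png')[200:380,270:470]
cv2.imwrite('pics/v12.png',np.hstack([cv2.resize(x,(400,360)) for x in(a,b)]))
```

```text
lip in bin mm [115.2   1.6  46.6] head,pitch,roll [-8.193e+01 -2.381e+01  1.000e-02] F [-0.2  0.1 -2. ] T [0.74 0.08 0.01] w 0.0194 t 42.1
[-0.01  2.66 -2.42] [-0.04 -0.01  0.  ]
```

View pics/v12.png

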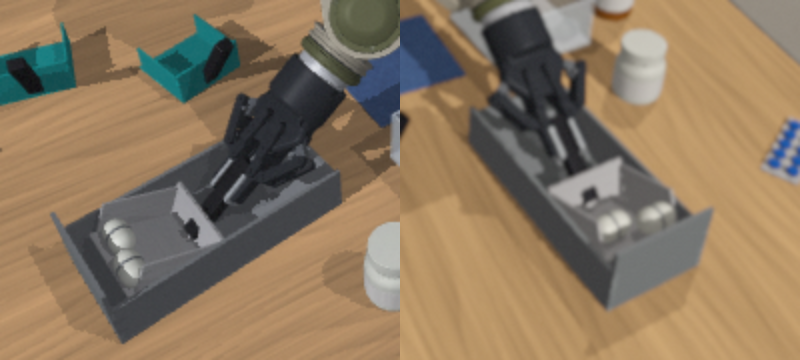

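Request:
step_arm(steps=[{"xyz": [0,0,0],"turn": [0,0,0],"gripper": -1},{"xyz": [0,0,0],"turn": [0,0,0],"gripper": -1},{"xyz": [0,0,0],"turn": [0,0,0],"gripper": -1},{"xyz": [0,0,0],"turn": [0,0,0],"gripper": -1},{"xyz": [0,0,0],"turn": [0,0,0],"gripper": -1}])

```text
time_s: 42.58
position: [0.5474, -0.2204, 0.0641]
tool_rot: [[0.99, 0.082, 0.113], [0.139, -0.584, -0.8], [0.001, 0.808, -0.589]]
ft_force: [0.2, 0.5, -1.9]
grip_width: 0.0191
```

```bash
cat > inscoop.py <<'E'
from seq import *
import sys
s=env.observe();R=np.array(s['tool_rot']);x=np.array([0,1.,0]);z=np.array([.5,0,-np.sqrt(.75)]);RT=np.stack([x,np.cross(z,x),z],1)
Rs=R@RT.T;o=s['position']-Rs@G
for n in('scene','side'):
    P,im=snap(n,sys.argv[1]+n);L=(P-o)@Rs
    m=(L[...,2]>.012)&(L[...,2]<.04)&(abs(L[...,1])<.042)&(L[...,0]>-.042)&(L[...,0]<.07)
    k,l,st,c=cv2.connectedComponentsWithStats(m.astype(np.uint8))
    for j in range(1,k):
        if st[j,4]>25: q=L[l==j];print(n,st[j,4],q.mean(0).round(3),q.min(0).round(3),q.max(0).round(3))
E
python3 inscoop.py s13
```

```text
scene 213 [-0.025 -0.013  0.024] [-0.042 -0.037  0.013] [-0.01   0.011  0.034]
scene 156 [0.033 0.023 0.026] [0.014 0.004 0.013] [0.043 0.04  0.032]
side 128 [-0.022 -0.018  0.027] [-0.042 -0.035  0.014] [-0.011  0.008  0.034]
side 214 [0.02  0.018 0.025] [0.005 0.002 0.012] [0.03  0.041 0.034]
```

Request:
step_arm(steps=[{"xyz": [0,0,0],"turn": [0,0,0],"gripper": -1},{"xyz": [0,0,0],"turn": [0,0,0],"gripper": -1},{"xyz": [0,0,0],"turn": [0,0,0],"gripper": -1},{"xyz": [0,0,0],"turn": [0,0,0],"gripper": -1},{"xyz": [0,0.13,-0.12],"turn": [0,0,0],"gripper": -1},{"xyz": [0,0.25,-0.23],"turn": [0,0,0],"gripper": -1},{"xyz": [0,0.32,-0.29],"turn": [0,0,0],"gripper": -1},{"xyz": [0,0.34,-0.31],"turn": [0,0,0],"gripper": -1},{"xyz": [0,0.34,-0.31],"turn": [0,0,0],"gripper": -1},{"xyz": [0,0.34,-0.31],"turn": [0,0,0],"gripper": -1},{"xyz": [0,0.34,-0.31],"turn": [0,0,0],"gripper": -1},{"xyz": [0,0.3,-0.27],"turn": [0,0,0],"gripper": -1},{"xyz": [0,0.2,-0.18],"turn": [0,0,0],"gripper": -1},{"xyz": [0,0.1,-0.09],"turn": [0,0,0],"gripper": -1},{"xyz": [0,0,0],"turn": [0,0,0],"gripper": -1},{"xyz": [0,0,0],"turn": [0,0,0],"gripper": -1}])

```text
time_s: 44.02
position: [0.5449, -0.2049, 0.2068]
tool_rot: [[0.99, 0.082, 0.113], [0.139, -0.584, -0.8], [0.0, 0.808, -0.59]]
ft_force: [-0.2, -0.1, -2.4]
grip_width: 0.019
```

```bash
python3 inscoop.py s14; python3 t.py
```

```text
scene 312 [-0.024 -0.004  0.025] [-0.041 -0.038  0.012] [-0.007  0.033  0.033]
side 316 [-0.02   0.01   0.025] [-0.042 -0.031  0.012] [-0.003  0.041  0.033]
lip in bin mm [ 99.9   0.7 189.1] head,pitch,roll [-8.197e+01 -2.385e+01 -5.000e-02] F [ 0.3 -0.2 -1.8] T [0.78 0.08 0.04] w 0.0193 t 44.1
[-14.67904686  27.45663754  91.47582004 -63.8480602   56.11252952
  13.29665845]
[ 2.92 -5.99 -8.64] [-0.03  0.    0.01]
[0.  0.7 0.1] [ 5.24 -0.    0.  ]
[0.   0.42 0.49] [ 3.27  0.   -0.  ]
[-0.    0.73  0.35] [3.27 0.   0.  ]
[-0.    0.92 -0.13] [3.27 0.   0.  ]
[-0.    0.96 -0.26] [ 3.27 -0.    0.  ]
[-0.    0.6  -0.28] [ 2.18  0.   -0.  ]
```

Both capsules lie at the back of the scoop. I'll make the same transfer move as before.

Request:
step_arm(steps=[{"xyz": [0.06,-0.12,-0.17],"turn": [0,0,0],"gripper": -1},{"xyz": [0.12,-0.24,-0.35],"turn": [0,0,0],"gripper": -1},{"xyz": [0.18,-0.36,-0.52],"turn": [0,0,0],"gripper": -1},{"xyz": [0.19,-0.39,-0.562],"turn": [0,0,0],"gripper": -1},{"xyz": [0.19,-0.39,-0.562],"turn": [0,0,0],"gripper": -1},{"xyz": [0.19,-0.39,-0.562],"turn": [0,0,0],"gripper": -1},{"xyz": [0.19,-0.39,-0.562],"turn": [0,0,0],"gripper": -1},{"xyz": [0.19,-0.39,-0.562],"turn": [0,0,0],"gripper": -1},{"xyz": [0.19,-0.39,-0.562],"turn": [0,0,0],"gripper": -1},{"xyz": [0.19,-0.39,-0.562],"turn": [0,0,0],"gripper": -1},{"xyz": [0.19,-0.39,-0.562],"turn": [0,0,0],"gripper": -1},{"xyz": [0.19,-0.39,-0.562],"turn": [0,0,0],"gripper": -1},{"xyz": [0.19,-0.39,-0.562],"turn": [0,0,0],"gripper": -1},{"xyz": [0.19,-0.39,-0.562],"turn": [0,0,0],"gripper": -1},{"xyz": [0.19,-0.39,-0.562],"turn": [0,0,0],"gripper": -1},{"xyz": [0.15,-0.3,-0.43],"turn": [0,0,0],"gripper": -1},{"xyz": [0.09,-0.17,-0.25],"turn": [0,0,0],"gripper": -1},{"xyz": [0.06,-0.12,-0.17],"turn": [0,0,0],"gripper": -1},{"xyz": [0,0,0],"turn": [0,0,0],"gripper": -1},{"xyz": [0,0,0],"turn": [0,0,0],"gripper": -1}])

```text
time_s: 45.78
position: [0.6028, 0.2275, 0.2165]
tool_rot: [[0.99, 0.083, 0.113], [0.14, -0.583, -0.8], [-0.0, 0.808, -0.589]]
ft_force: [0.6, 0.2, -1.2]
grip_width: 0.0194
```

```bash
python3 t.py|head -4
```

```text
lip in bin mm [-320.2  118.6  199.6] head,pitch,roll [-8.196e+01 -2.392e+01 -2.000e-02] F [ 0.6  0.2 -1.2] T [0.69 0.06 0.02] w 0.0194 t 45.8
[ 26.49655907  43.99759532  55.50528468 -50.88671581  98.941919
  18.72602242]
[-0.02  0.   -0.01] [-0.02 -0.    0.01]
```

Request:
step_arm(steps=[{"xyz": [0,0.12,0.02],"turn": [0.87,0,0],"gripper": -1},{"xyz": [0,0.12,0.02],"turn": [0.87,0,0],"gripper": -1},{"xyz": [0,0.12,0.02],"turn": [0.87,0,0],"gripper": -1},{"xyz": [0,0.12,0.02],"turn": [0.87,0,0],"gripper": -1},{"xyz": [0,0.11,0.01],"turn": [0.88,0,0],"gripper": -1},{"xyz": [0,0.11,0.01],"turn": [0.88,0,0],"gripper": -1},{"xyz": [0,0.1,0.12],"turn": [0.82,0,0],"gripper": -1},{"xyz": [0,0.1,0.12],"turn": [0.82,0,0],"gripper": -1},{"xyz": [0,0.11,0.12],"turn": [0.82,0,0],"gripper": -1},{"xyz": [0,0.11,0.13],"turn": [0.81,0,0],"gripper": -1},{"xyz": [0,0.18,0.09],"turn": [0.82,0,0],"gripper": -1},{"xyz": [0,0.18,0.09],"turn": [0.82,0,0],"gripper": -1},{"xyz": [0,0.18,0.09],"turn": [0.82,0,0],"gripper": -1},{"xyz": [0,0.19,0.08],"turn": [0.81,0,0],"gripper": -1},{"xyz": [0,0.23,-0.05],"turn": [0.82,0,0],"gripper": -1},{"xyz": [0,0.23,-0.05],"turn": [0.82,0,0],"gripper": -1},{"xyz": [0,0.22,-0.06],"turn": [0.82,0,0],"gripper": -1},{"xyz": [0,0.22,-0.06],"turn": [0.81,0,0],"gripper": -1},{"xyz": [0,0,0],"turn": [0,0,0],"gripper": -1}])

```text
time_s: 47.37
position: [0.6188, 0.1108, 0.2183]
tool_rot: [[0.991, 0.129, -0.036], [0.134, -0.956, 0.259], [-0.001, -0.262, -0.965]]
ft_force: [-0.3, -1.1, -2.1]
grip_width: 0.019
```

Request:
step_arm(steps=[{"xyz": [0,0.19,-0.14],"turn": [0.82,0,0],"gripper": -1},{"xyz": [0,0.19,-0.14],"turn": [0.82,0,0],"gripper": -1},{"xyz": [0,0.19,-0.14],"turn": [0.82,0,0],"gripper": -1},{"xyz": [0,0.19,-0.14],"turn": [0.81,0,0],"gripper": -1},{"xyz": [0,0.2,-0.1],"turn": [0.73,0,0],"gripper": -1},{"xyz": [0,0.2,-0.09],"turn": [0.73,0,0],"gripper": -1},{"xyz": [0,0.2,-0.09],"turn": [0.72,0,0],"gripper": -1},{"xyz": [0,0,0],"turn": [0,0,0],"gripper": -1},{"xyz": [0,0,0],"turn": [0,0,0],"gripper": -1},{"xyz": [0,0,0],"turn": [0,0,0],"gripper": -1},{"xyz": [0,0,0],"turn": [0,0,0],"gripper": -1},{"xyz": [0,-0.31,-0.38],"turn": [0,0,0],"gripper": -1},{"xyz": [0,-0.5,-0.62],"turn": [0,0,0],"gripper": -1},{"xyz": [0,-0.55,-0.7],"turn": [0,0,0],"gripper": -1},{"xyz": [0,-0.64,-0.81],"turn": [0,0,0],"gripper": -1},{"xyz": [0,0,0],"turn": [0,0,0],"gripper": -1},{"xyz": [0,0,0],"turn": [0,0,0],"gripper": -1}])

```text
time_s: 48.78
position: [0.6278, 0.0505, 0.3558]
tool_rot: [[0.99, 0.111, -0.086], [0.141, -0.759, 0.635], [0.006, -0.641, -0.767]]
ft_force: [-0.3, 1.0, -2.1]
grip_width: 0.0194
```

Run:
```python
from seq import *
where()
snap('scene','s15')
a=cv2.imread('pics/s15.png')[150:350,100:400];cv2.imwrite('pics/v15.png',cv2.resize(a,(780,520)))
p,R=pose([.4475,.0615,.004],-80,0)
s=env.observe();R0=np.array(s['tool_rot']);print(p,np.round(Ro.from_matrix(R0.T@R).as_rotvec()/.08,2));go(p+[0,0,.1],R)
```

```text
lip in bin mm [-320.2  119.4  205.4] head,pitch,roll [-81.04  69.87   0.94] F [-0.3  1.  -2.1] T [-0.47 -0.06 -0.01] w 0.0194 t 48.8
[0.43326085 0.14225424 0.081     ] [-15.27  -0.06  -0.45]
turn [-15.27  -0.06  -0.45] shift in old axes [-4.49  0.51  5.2 ] in new [-4.39 -4.85  2.19] |f| [ 0.2 -0.3 -2.5] w 0.0188 t 48.8
```

View pics/v15.png

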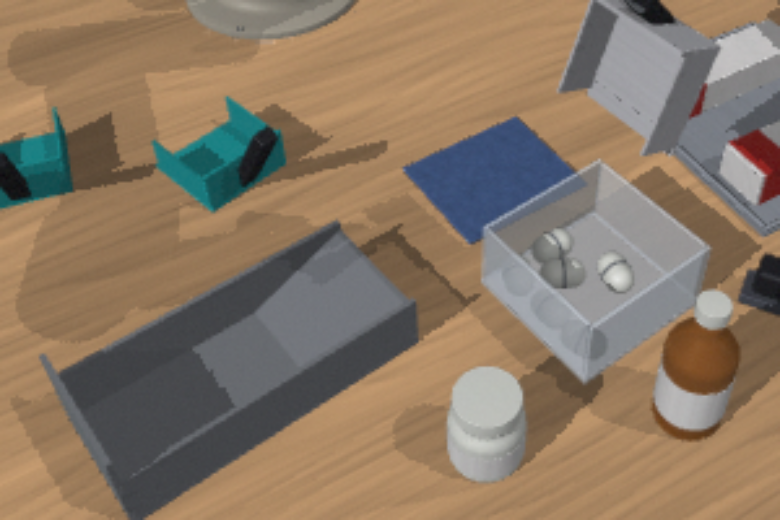

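Request:
step_arm(steps=[{"xyz": [0,0,0],"turn": [-0.96,0,-0.03],"gripper": -1},{"xyz": [0,0,0],"turn": [-0.96,0,-0.03],"gripper": -1},{"xyz": [0,0,0],"turn": [-0.96,0,-0.03],"gripper": -1},{"xyz": [0,0,0],"turn": [-0.96,0,-0.03],"gripper": -1},{"xyz": [0,0,0],"turn": [-0.96,0,-0.03],"gripper": -1},{"xyz": [0,0,0],"turn": [-0.96,0,-0.03],"gripper": -1},{"xyz": [0,0,0],"turn": [-0.96,0,-0.03],"gripper": -1},{"xyz": [0,0,0],"turn": [-0.96,0,-0.03],"gripper": -1},{"xyz": [0,0,0],"turn": [-0.96,0,-0.03],"gripper": -1},{"xyz": [0,0,0],"turn": [-0.96,0,-0.03],"gripper": -1},{"xyz": [0,0,0],"turn": [-0.96,0,-0.03],"gripper": -1},{"xyz": [0,0,0],"turn": [-0.96,0,-0.03],"gripper": -1},{"xyz": [0,0,0],"turn": [-0.95,0,-0.03],"gripper": -1},{"xyz": [0,0,0],"turn": [-0.95,0,-0.03],"gripper": -1},{"xyz": [0,0,0],"turn": [-0.95,0,-0.03],"gripper": -1},{"xyz": [0,0,0],"turn": [-0.95,0,0],"gripper": -1},{"xyz": [0,0,0],"turn": [0,0,0],"gripper": -1},{"xyz": [0,0,0],"turn": [0,0,0],"gripper": -1}])

```text
time_s: 50.33
position: [0.6276, 0.0507, 0.3515]
tool_rot: [[0.985, 0.151, 0.089], [0.175, -0.853, -0.492], [0.001, 0.5, -0.866]]
ft_force: [-0.2, -0.2, -1.6]
grip_width: 0.0193
```

Run:
```python
from seq import *
p,R=pose([.4475,.0615,.004],-80,0)
where();go(p+[0,0,.1],R)
```

```text
lip in bin mm [-161.6  123.3  274.6] head,pitch,roll [-7.992e+01 -2.000e-02  7.000e-02] F [-0.2 -0.2 -1.6] T [ 0.45  0.07 -0.  ] w 0.0193 t 50.3
turn [ 0.   -0.02  0.01] shift in old axes [-4.39 -4.82  2.13] in new [-4.39 -4.81  2.14] |f| [-0.2 -0.2 -1.6] w 0.0193 t 50.3
```

Request:
step_arm(steps=[{"xyz": [-0.35,-0.38,0.17],"turn": [0,0,0],"gripper": -1},{"xyz": [-0.5,-0.55,0.24],"turn": [0,0,0],"gripper": -1},{"xyz": [-0.6,-0.66,0.29],"turn": [0,0,0],"gripper": -1},{"xyz": [-0.6,-0.66,0.29],"turn": [0,0,0],"gripper": -1},{"xyz": [-0.6,-0.66,0.29],"turn": [0,0,0],"gripper": -1},{"xyz": [-0.6,-0.66,0.29],"turn": [0,0,0],"gripper": -1},{"xyz": [-0.5,-0.55,0.24],"turn": [0,0,0],"gripper": -1},{"xyz": [-0.4,-0.44,0.2],"turn": [0,0,0],"gripper": -1},{"xyz": [-0.24,-0.26,0.12],"turn": [0,0,0],"gripper": -1},{"xyz": [0,0,0],"turn": [0,0,0],"gripper": -1},{"xyz": [0,0,0],"turn": [0,0,0],"gripper": -1}])

```text
time_s: 51.25
position: [0.4346, 0.1414, 0.1821]
tool_rot: [[0.985, 0.147, 0.09], [0.173, -0.853, -0.493], [0.004, 0.501, -0.865]]
ft_force: [1.3, -0.9, -1.4]
grip_width: 0.0192
```

Run:
```python
from seq import *
p,R=pose([.4475,.0615,.004],-80,0)
go(p,R)
```

```text
turn [ 0.02 -0.04 -0.04] shift in old axes [-0.04 -1.29  2.17] in new [-0.03 -1.29  2.17] |f| [ 1.3 -0.9 -1.4] w 0.0192 t 51.2
```

Request:
step_arm(steps=[{"xyz": [0,-0.25,0.43],"turn": [0,0,0],"gripper": -1},{"xyz": [0,-0.3,0.52],"turn": [0,0,0],"gripper": -1},{"xyz": [0,-0.3,0.52],"turn": [0,0,0],"gripper": -1},{"xyz": [0,-0.2,0.34],"turn": [0,0,0],"gripper": -1},{"xyz": [0,-0.13,0.21],"turn": [0,0,0],"gripper": -1},{"xyz": [0,-0.05,0.08],"turn": [0,0,0],"gripper": -1},{"xyz": [0,0,0],"turn": [0,0,0],"gripper": -1},{"xyz": [0,0,0],"turn": [0,0,0],"gripper": -1}])

```text
time_s: 51.92
position: [0.4356, 0.1419, 0.0854]
tool_rot: [[0.985, 0.146, 0.092], [0.173, -0.852, -0.494], [0.006, 0.502, -0.865]]
ft_force: [1.0, 0.9, -0.9]
grip_width: 0.0196
```

Run:
```python
from seq import *
p,R=pose([.4475,.0615,.004],-80,0)
go(p,R);print(env.observe()['position'])
```

```text
turn [ 0.03 -0.06 -0.05] shift in old axes [-0.06 -0.07  0.09] in new [-0.06 -0.07  0.09] |f| [ 1.   0.9 -0.9] w 0.0196 t 51.9
[0.43559807 0.1418569  0.08544125]
```

Still about 4 mm high and off by a small roll. I'll lower it the rest of the way, then release.

Request:
step_arm(steps=[{"xyz": [-0.04,-0.03,0.04],"turn": [0.03,-0.06,-0.04],"gripper": -1},{"xyz": [0,-0.02,0.03],"turn": [0,0,0],"gripper": -1},{"xyz": [0,0,0],"turn": [0,0,0],"gripper": -1},{"xyz": [0,0,0],"turn": [0,0,0],"gripper": -1}])

```text
time_s: 52.25
position: [0.4334, 0.142, 0.0817]
tool_rot: [[0.985, 0.15, 0.087], [0.174, -0.853, -0.493], [0.0, 0.501, -0.866]]
ft_force: [-0.4, 1.3, 2.1]
grip_width: 0.0188
```

Run:
```python
from seq import *
p,R=pose([.4475,.0615,.004],-80,0)
go(p,R);print(env.observe()['position'])
```

```text
turn [ 0.01 -0.   -0.  ] shift in old axes [-0.   -0.01  0.01] in new [-0.   -0.01  0.01] |f| [-0.4  1.3  2.1] w 0.0188 t 52.2
[0.43341262 0.1420101  0.08170169]
```

Request:
step_arm(steps=[{"xyz": [0,0,0],"turn": [0,0,0],"gripper": 0.2},{"xyz": [0,0,0],"turn": [0,0,0],"gripper": 0.2},{"xyz": [0,0,0],"turn": [0,0,0],"gripper": 0.2},{"xyz": [0,0,0],"turn": [0,0,0],"gripper": 0.2},{"xyz": [0,0,0],"turn": [0,0,0],"gripper": 0.2},{"xyz": [0,0,-0.3],"turn": [0,0,0],"gripper": 0.2},{"xyz": [0,0,-0.6],"turn": [0,0,0],"gripper": 0.2},{"xyz": [0,0,-0.8],"turn": [0,0,0],"gripper": 0.2},{"xyz": [0,0,-0.8],"turn": [0,0,0],"gripper": 0.2},{"xyz": [0,0,-0.8],"turn": [0,0,0],"gripper": 0.2},{"xyz": [0,0,-0.8],"turn": [0,0,0],"gripper": 0.2},{"xyz": [0,0,-0.6],"turn": [0,0,0],"gripper": 0.2},{"xyz": [0,0,0],"turn": [0,0,0],"gripper": 0.2},{"xyz": [0,0,0],"turn": [0,0,0],"gripper": 0.2}])

```text
time_s: 53.42
position: [0.417, 0.235, 0.2444]
tool_rot: [[0.985, 0.151, 0.088], [0.174, -0.853, -0.492], [0.001, 0.5, -0.866]]
ft_force: [-0.1, -0.2, 0.1]
grip_width: 0.051
```

Run:
```python
from seq import *
P,im=snap('scene','s16');P2,i2=snap('side','s16b')
cv2.imwrite('pics/v16.png',np.hstack([cv2.resize(im[110:370,90:500,::-1],(480,304)),cv2.resize(i2[120:400,180:440,::-1],(282,304))]))
for nm,(zl,zh,x0,x1,y0,y1) in dict(cartons=(.035,.056,.37,.68,.23,.5),scooprim=(.042,.056,.36,.53,-.02,.17),scoopfloor=(.004,.011,.41,.48,.03,.09)).items():
  for Q in(P,P2):
    m=(Q[...,2]>zl)&(Q[...,2]<zh)&(Q[...,0]>x0)&(Q[...,0]<x1)&(Q[...,1]>y0)&(Q[...,1]<y1)
    q=Q[m];print(nm,len(q),cv2.minAreaRect(q[:,:2].astype(np.float32)) if len(q) else'',np.median(q[:,2]).round(4))
for Q in(P,P2):
    L=(Q-BO)@RB;m=(L[...,2]>.012)&(L[...,2]<.05)&(abs(L[...,1])<.05)&(L[...,0]>-.03)&(L[...,0]<.128);print('bin pts',m.sum())
print(env.observe()['time_s'],env.observe()['grip_width'])
```

```text
cartons 2117 ((0.5264298319816589, 0.3610207736492157), (0.19473926723003387, 0.20053736865520477), 89.24607849121094) 0.0477
cartons 1272 ((0.5229026675224304, 0.36429181694984436), (0.19828751683235168, 0.2036372572183609), 0.568865180015564) 0.0491
scooprim 258 ((0.44482994079589844, 0.07527247071266174), (0.10191711783409119, 0.11604537814855576), 8.98294734954834) 0.0469
scooprim 244 ((0.4441908299922943, 0.07675129175186157), (0.10142063349485397, 0.11411841958761215), 7.321198463439941) 0.0483
scoopfloor 308 ((0.44476833939552307, 0.0598490834236145), (0.05930553749203682, 0.06943541765213013), 89.9330825805664) 0.0078
scoopfloor 272 ((0.44767701625823975, 0.05986613780260086), (0.0593147799372673, 0.0635373517870903), 89.99380493164062) 0.0088
bin pts 0
bin pts 0
53.5167 0.05138483369080038
```

View pics/v16.png

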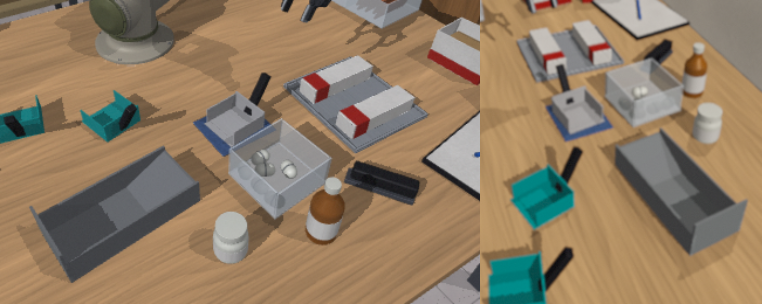

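Everything is in place: the bin is empty, the capsules are in the tub, both cartons are flat in the tray, the scoop is on its mat and the arm is clear.

```bash
python3 -c "
from h import *
print(order.close_job())"
```

```text
the job is handed in; nothing more can be done
None
```

The job is done and handed in at about 53.5 s of the 210 s allowed. No verdict was reported.

- **Cartons:** there were two, both on the bin and none on the tub. Both lie flat in the tray, with tops at about 48 mm against 47 mm expected.
- **Capsules:** all six went to the tub with the scoop, in two trips of four and then two. The first trip stopped when the row jammed the scoop at 15.5 N. The gripper did not touch a capsule in any picture I took.
- **Scoop:** it stands level on the blue mat, within about 5 mm of where I aimed, near the mat's centre. The gripper is open and clear of everything.
- **Bystanders:** the syrup bottle, the pot and the stapler look as they did at the start in the last pictures.

**Last checks:** the depth readings from both cameras found nothing left in the bin. In the tub I saw three capsules directly. The other three were only faint shapes through the clear wall, so the count of six there was not confirmed by a separate measurement.

**Disagreement:** one early reading of how the scoop sat in the grip was about 3 mm off because the arm was still settling. A second reading corrected it before the scoop was used.

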